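# Nest the washed lens baskets on the drying hook

## Robot

A 6-joint arm with a two-finger parallel gripper is mounted at the origin on the work surface. World frame = base frame: x ahead of the robot, y to its left, z up, the work surface at z = 0. Lengths are in m, angles in degrees, forces in N, time in s.
With the tool pointing down it reaches from about 0.3 to 0.75 m from the base axis. Payload 8.5 kg.
Tool frame: the origin (TCP) lies midway between the tips of the shut fingers; the grasp point (between the pads) lies 19 mm behind it; z points along the fingers, y is the direction in which the jaws open and shut (so a half turn about z gives the same grasp; the last joint's range is limited). The gripper opens to 85 mm and grips with 20 to 120 N. Pads are 22 mm wide; open, the fingers measure 114 mm over their backs; the gripper's body (76 mm by 85 mm) begins 54 mm behind the grasp point. The pads swing forward as they close: fully open they stand 13 mm farther back than shut.
Start: joints at [57.966, 21.807, 74.336, -0, 83.858, -12.336], TCP at [0.185, 0.518, 0.231] pointing down, gripper open.
Joint ranges: [-178.18, 178.18], [-50.72, 133.34], [12.68, 142.11], [-81.47, 261.47], [9.98, 163.14], [-165.26, 165.26]. Speed limits (degrees/s): [136.94, 136.94, 180, 180, 180, 180].

## Interface

Orientations are given as a 3x3 rotation matrix whose columns are the frame's x, y, z axes.
In Python, from rig import env, eyes, close_job gives the robot as it stands.
- The arm moves only by the tool jog_arm, never from a script. Its argument "deltas" is one flat list of numbers, 7 for each row, row after row: the shift along the tool's x, y, z in units of 0.75 m (1.0 is 0.75 m), then the turn, a rotation vector about the tool's x, y, z in units of 180 degrees (1.0 is 180 degrees), then the gripper command: -1 is fully open, 1 is shut, values between are in proportion. In form: [dx, dy, dz, ax, ay, az, fingers, dx, dy, dz, ax, ay, az, fingers, ...]. A call has 1 to 12 rows; each row is the pose to reach, as a shift and turn from the pose commanded when the call began, along the tool's axes at that moment, turning the shorter way round; what a row does not reach only later rows make up. A row lasts 1/12 s, in which the tool goes at most 41.7 mm and 7.16 degrees, less where a joint would pass 70% of its speed; a pose out of reach is approached as far as the arm can. A call with a number of a shift or a turn outside -1 to 1 is refused whole. A call with a gripper value outside its range is refused whole. The fingers move at their own pace and stop on an object; "grip_force" is the grip in N (left out, the last holds). Time passes only in rows, so rows that repeat a pose let the fingers close. It gives the time, the measured TCP pose, the force and the opening at its end, in the units of the state.
- env.observe(): the state, without advancing time (a new reading comes with each control period).
- eyes.get_image(name): name is "side" or "top"; returns the picture (480x640x3 uint8, red, green, blue); there is no depth.
- eyes.camera_params(name): a dict with "intrinsics" (3x3 intrinsics, pixels), "R" (3x3) and "t" (3): a world point X has camera coordinates R X + t. Camera axes: x right, y down, z forward; pixel columns grow to the right and rows downward; lengths in m; the calibration is good to about 2 mm. A picture is of the moment at which its call begins. camera_params takes no time and is no camera call.
- close_job(): hands the job in, once; it reports no verdict.
The state is a dict: "time_s": time; "q": joint angles; "qvel": joint speeds; "joint_efforts": joint torques, N m; "position": TCP position; "tool_rot": TCP orientation; "ft_force": force on the tool from outside, world axes, zero at the start; "wrist_torque": the same for the moment, N m; "grip_width": finger opening in m.
Only numpy, scipy, OpenCV 4.12 (cv2) and the standard library are available. Lean on these libraries where they do the work, as an engineer would, in place of code of your own. Each camera call takes 0.05 s, during which the arm holds its last target.

## Task

Hang the three washed lens baskets by their handles on the notched drying hook, nested one inside the other: the large one first in the notch nearest the post, then the medium one in the middle notch, then the small one in the outer notch. Each handle must drop right down into its notch; feel for it gently, do not force or drop a basket onto the hook, leave all three hanging free without swinging about, and leave everything else alone.

Things in the scene. Friction and masses are not known exactly. Their poses are not given: they have to be found in the camera images.
- stand: fixed drying stand: post (top 205 mm above the table) on a 75 mm square base. Origin: post axis at table height, z up. A level steel hook (a straight notched bar with an upturned end), held in a clamp (30 mm square, top at 191 mm) on the post, points along the stand's own -x (towards the robot) at y = 0. Under it lies a fixed drip tray, 53 to 203 mm in front of the post, 136 mm wide, 8 mm high.
- inner_notch (a point): NOMINAL place of the floor of the hook's inner notch, on the hook's centre line: 108 mm in front (-x) of the post axis, 175 mm above the table. The true notch lies up to 6 mm nearer to or farther from the post: the hook is slid through its clamp by hand, by an amount that is not measured; it must be felt (or seen). It is clamped tight.
- middle_notch (a point): the same for the middle notch, 128 mm nominal. The three notches are 9 mm wide and 5 mm deep with upright walls, exactly 20 mm apart, in a bar 10 mm wide (stand's y) whose flat top is 180 mm above the table. The hook is slender: more than 25 N between a basket and the stand is rough.
- outer_notch (a point): the same for the outer notch, 148 mm nominal; all three notches are off by the same amount
- hook_end (a point): NOMINAL middle of the top of the hook's turned-up free end, 170 mm in front of the post axis (off by the same amount as the notches), 194 mm above the table; the upturn is 6 mm thick, 10 mm wide and rises 14 mm above the bar's flat top
- large_basket: rectangular steel mesh lens basket with a rigid upright handle (blue grip sides), standing on the table: 166 mm long (own x), 110 mm wide (own y), walls 40 mm high, 2.5 mm thick; about 300 g, give or take 25 %. Origin: centre of its underside, z up. It may hang either way round (half turn about z). A basket is brought in over the rims and under the shoulders of those already hanging, then lowered.
- large_basket_seat (a point): middle of the underside of the handle's top bar, 135 mm above the basket's origin: rests on the notch floor. The flat handle (6 mm thick, plane x = 0) ends in a loop 34 mm wide outside, 24 mm inside along y; the bar is 7 mm high. Level shoulders (underside 95 mm above the origin) join the loop to upright legs on the side walls. Grip the loop across its 34 mm: the hook passes between the fingers.
- medium_basket: rectangular steel mesh lens basket with a rigid upright handle (blue grip sides), standing on the table: 100 mm long (own x), 84 mm wide (own y), walls 30 mm high, 2.5 mm thick; about 190 g, give or take 25 %. Origin: centre of its underside, z up. It may hang either way round (half turn about z). A basket is brought in over the rims and under the shoulders of those already hanging, then lowered.
- medium_basket_seat (a point): middle of the underside of the handle's top bar, 127 mm above the basket's origin: rests on the notch floor. The flat handle (6 mm thick, plane x = 0) ends in a loop 34 mm wide outside, 24 mm inside along y; the bar is 7 mm high. Level shoulders (underside 87 mm above the origin) join the loop to upright legs on the side walls. Grip the loop across its 34 mm: the hook passes between the fingers.
- small_basket: rectangular steel mesh lens basket with a rigid upright handle (blue grip sides), standing on the table: 40 mm long (own x), 48 mm wide (own y), walls 20 mm high, 2.5 mm thick; about 90 g, give or take 25 %. Origin: centre of its underside, z up. It may hang either way round (half turn about z). A basket is brought in over the rims and under the shoulders of those already hanging, then lowered.
- small_basket_seat (a point): middle of the underside of the handle's top bar, 119 mm above the basket's origin: rests on the notch floor. The flat handle (6 mm thick, plane x = 0) ends in a loop 34 mm wide outside, 24 mm inside along y; the bar is 7 mm high. Level shoulders (underside 79 mm above the origin) join the loop to upright legs on the side walls. Grip the loop across its 34 mm: the hook passes between the fingers.
- lens_cell_a: 40 mm round lens in an aluminium ring, 10 mm thick, lying on the black mat; origin at the centre of its underside; not part of the job, leave it alone
- lens_cell_b: another lens ring like lens_cell_a; origin at the centre of its underside; not part of the job, leave it alone
- lens_cell_c: a lens ring of 32 mm diameter on the same mat; origin at the centre of its underside; not part of the job, leave it alone
- lens_tube: black lens tube, 40 mm diameter, 58 mm tall, standing; origin at the centre of its underside; not part of the job, leave it alone
- solvent_bottle: white bottle with red cap, 60 mm diameter, 150 mm tall; origin at the centre of its underside; not part of the job, leave it alone
- beaker: steel beaker, 60 mm diameter, 75 mm tall; origin at the centre of its underside; not part of the job, leave it alone
- screwdriver: screwdriver, 150 mm long, lying on the table; origin at the centre of its underside; not part of the job, leave it alone
Things that resemble listed ones, but are neither listed nor needed, are in the scene too. Leave any orange look-alike of the small_basket alone. What is shaped like the large_basket but yellow is not meant.

How it is judged (in metres and radians):
On the way, in this order (a step that is already met when the one before it is completed fails the run):
1. the large basket hangs in the inner notch of the hook (x of large_basket_seat in the frame of stand between -0.1175 and -0.0985 m and y of large_basket_seat in the frame of stand between -0.008 and 0.008 m and z of large_basket_seat in the frame of stand between 0.17 and 0.1775 m and angle between large_basket's own z axis and vertical below 0.2 rad), for 0.2 s.
2. the medium basket hangs in the middle notch of the hook, inside the ones before (all of step 1 and x of medium_basket_seat in the frame of stand between -0.1375 and -0.1185 m and y of medium_basket_seat in the frame of stand between -0.008 and 0.008 m and z of medium_basket_seat in the frame of stand between 0.17 and 0.1775 m and angle between medium_basket's own z axis and vertical below 0.2 rad), for 0.2 s.
3. the small basket hangs in the outer notch of the hook, inside the ones before (all of step 2 and x of small_basket_seat in the frame of stand between -0.1575 and -0.1385 m and y of small_basket_seat in the frame of stand between -0.008 and 0.008 m and z of small_basket_seat in the frame of stand between 0.17 and 0.1775 m and angle between small_basket's own z axis and vertical below 0.2 rad), for 0.2 s.
At the end, for the whole second after the job is handed in: All three baskets hang free and quiet (under 0.08 m/s, 0.8 rad/s), handles down in the notches: bar underside under 2.5 mm above the notch floor, 8 mm off the hook line, 0.2 rad tilt at most; large in inner, medium in middle, small in outer notch (within 9.5 mm of nominal). Robot clear (all of step 3 and linear speed of each of large_basket, medium_basket, small_basket below 0.08 m/s and angular speed of each of large_basket, medium_basket, small_basket below 0.8 rad/s); the robot touches nothing.
It fails at once if more than 25 N between the large basket and the drying stand (forced, or dropped on it) (contact force between large_basket and stand above 25 N).
It fails at once if more than 25 N between the medium basket and the drying stand (forced, or dropped on it) (contact force between medium_basket and stand above 25 N).
It fails at once if more than 25 N between the small basket and the drying stand (forced, or dropped on it) (contact force between small_basket and stand above 25 N).
It fails at once if a bystander (lens ring, lens tube, bottle, beaker, screwdriver) was shifted by more than 20 mm (distance of any of lens_cell_a, lens_cell_b, lens_cell_c, lens_tube, solvent_bottle, beaker, screwdriver from where it was at the start of the episode above 0.02 m).
It also fails if it takes over 72 s, if anything falls off the work surface, if the arm or the gripper's body presses on something with over 40 N, if the wrist force passes 120 N, or if a joint passes its speed limit or range.

## Working session

There is one attempt and no reset: what is moved stays moved. The work goes in short steps, Python scripts to look and compute and a tool call to move; the robot and the scene stay as the last step left them, time stands still between calls to the robot, and variables do not carry over. Pictures are saved under pics/ and viewed, and the job is handed in when it is done.

Besides the shell and the picture viewer there is one more tool, called after "Emit:" as name(argument=value, ...) on one line, values as JSON. jog_arm: Moves the arm, as the interface text tells. Its arguments: {"type":"object","properties":{"deltas":{"type":"array"},"grip_force":{"type":"number"}},"required":["deltas"]}

```bash
ls; mkdir -p pics
cat > h.py <<'E'
import numpy as np,cv2
from rig import env,eyes,close_job
def snap(n,f):
    im=eyes.get_image(n); cv2.imwrite('pics/'+f,im[:,:,::-1]); return im
def cam(n):
    p=eyes.camera_params(n); return np.array(p['intrinsics']),np.array(p['R']),np.array(p['t']).ravel()
def ray(n,u,v):
    K,R,t=cam(n); d=R.T@np.linalg.inv(K)@np.array([u,v,1.]); return -R.T@t,d/np.linalg.norm(d)
def onz(n,u,v,z):
    c,d=ray(n,u,v); return c+d*(z-c[2])/d[2]
def proj(n,X):
    K,R,t=cam(n); p=K@(R@np.array(X)+t); return p[:2]/p[2]
def tri(u1,v1,u2,v2):
    c1,d1=ray('side',u1,v1);c2,d2=ray('top',u2,v2)
    A=np.stack([d1,-d2],1);s=np.linalg.lstsq(A,c2-c1,rcond=None)[0]
    a=c1+d1*s[0];b=c2+d2*s[1];return (a+b)/2,np.linalg.norm(a-b)
E
python3 - <<'E'
from h import *
np.set_printoptions(precision=4,suppress=True)
snap('side','s0.png');snap('top','t0.png')
print(env.observe())
for n in('side','top'):
    K,R,t=cam(n);print(n,K,R,-R.T@t)
E
```

```text
pics
{'time_s': 0.1, 'q': array([ 57.9656,  21.8383,  74.3781,   0.0003,  83.8587, -12.3359]), 'qvel': array([-0.0533, -0.0633, -0.2405, -0.0621,  0.0349,  0.0392]), 'joint_efforts': array([  0.0033, -44.9222, -23.1657,  -0.0002,   0.0037,   0.    ]), 'position': array([0.1853, 0.5176, 0.2308]), 'tool_rot': array([[-0.9415,  0.3371, -0.0007],
       [ 0.3371,  0.9415, -0.0011],
       [ 0.0003, -0.0013, -1.    ]]), 'ft_force': array([0.5983, 0.5629, 0.1594]), 'wrist_torque': array([-0.0111, -0.047 , -0.005 ]), 'grip_width': 0.08556841904666805}
side [[476.8911   0.     324.0074]
 [  0.     476.8911 242.111 ]
 [  0.       0.       1.    ]] [[ 0.9682 -0.2497  0.0142]
 [-0.1862 -0.7578 -0.6254]
 [ 0.1669  0.6028 -0.7802]] [ 0.3408 -0.6548  0.9905]
top [[479.4861   0.     316.9351]
 [  0.     479.4861 240.5764]
 [  0.       0.       1.    ]] [[ 0.0036 -1.     -0.0067]
 [-0.9945 -0.0028 -0.1046]
 [ 0.1045  0.007  -0.9945]] [ 0.3957 -0.0212  1.3856]
```

View pics/s0.png

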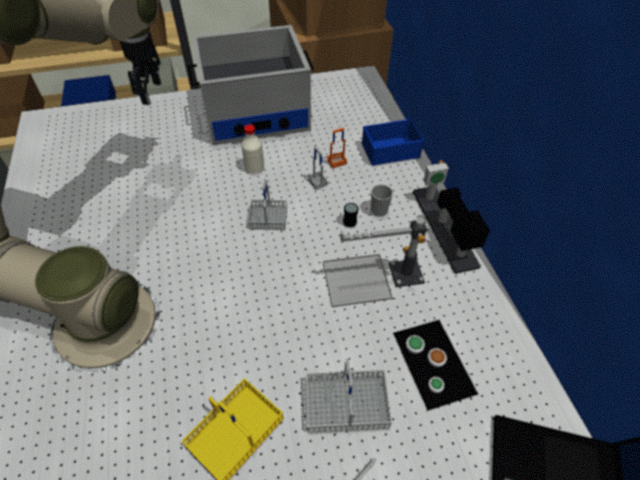

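View pics/t0.png

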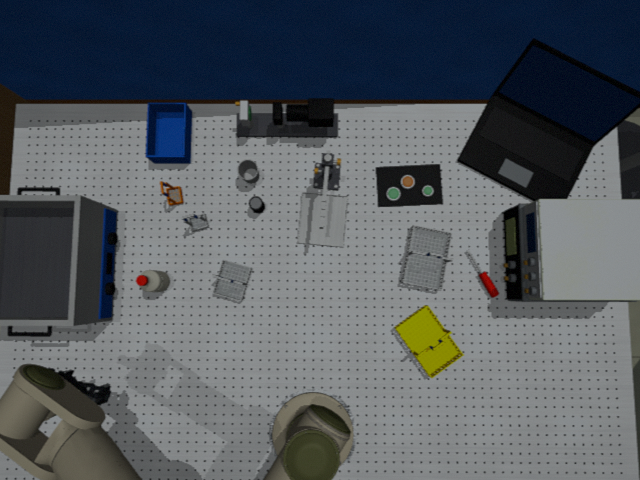

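Candidates:
- **Large:** grey at top (426,258), side (345,400). The yellow one at top (428,341) is the look-alike.
- **Medium:** grey at top (232,281), side (267,214).
- **Small:** grey at top (196,222), side (318,180). The orange one at top (172,194) is the look-alike.

I'll check these in crops.

Run:
```python
from h import *
t=cv2.imread('pics/t0.png');s=cv2.imread('pics/s0.png')
def c(im,x,y,w,h,f):return cv2.resize(im[y:y+h,x:x+w],(int(w*f),int(h*f)),interpolation=cv2.INTER_CUBIC)
a=np.hstack([c(t,385,215,80,90,5),c(t,205,245,80,90,5)])
b=np.hstack([c(t,155,175,80,60,5),c(t,290,140,80,60,5)])
cv2.imwrite('pics/c1.png',a);cv2.imwrite('pics/c2.png',b)
cv2.imwrite('pics/c3.png',np.hstack([c(s,295,350,100,90,4),c(s,240,170,100,90,4)]))
cv2.imwrite('pics/c4.png',np.hstack([c(s,290,120,70,75,5),c(s,325,210,110,75,4)[:,:].copy() if 0 else cv2.resize(s[210:290,330:430],(450,375))]))
```

```text
(no output)
```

View pics/c1.png

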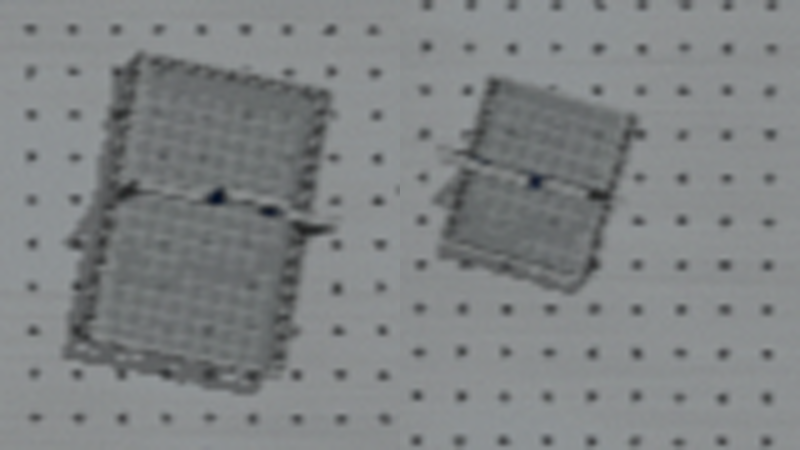

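View pics/c2.png

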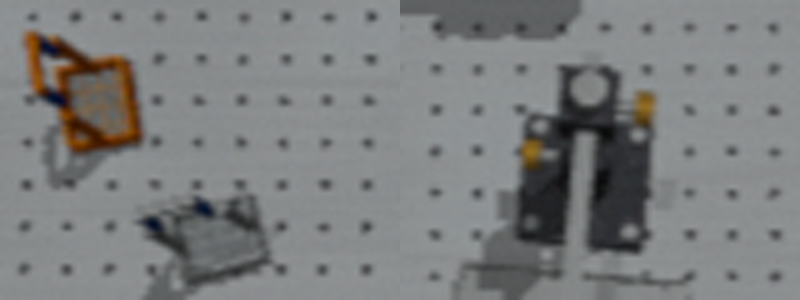

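View pics/c3.png

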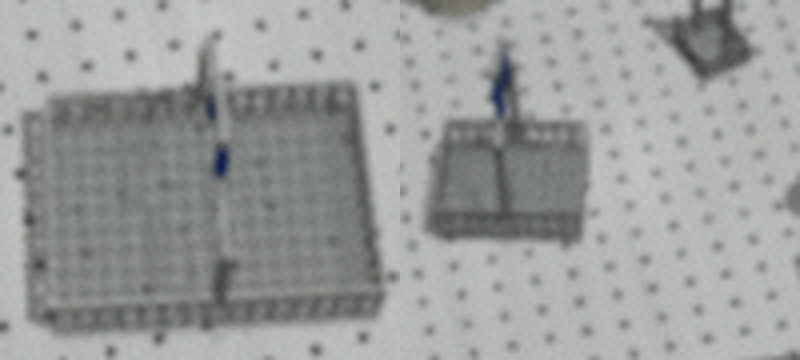

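View pics/c4.png

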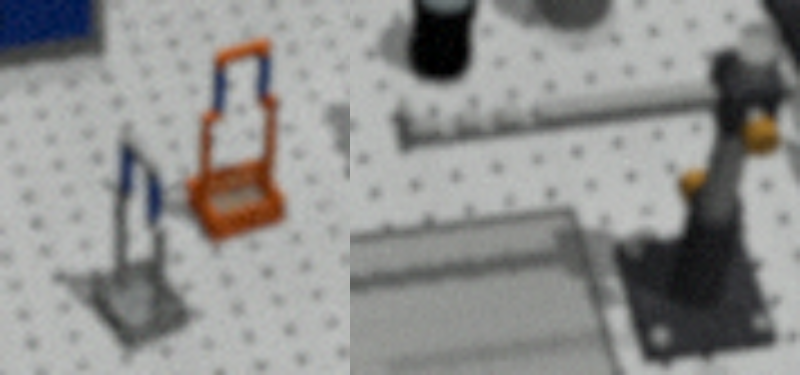

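Run:
```python
from h import *
np.set_printoptions(precision=4,suppress=True)
rois={'large':{'top':(400,225,460,295),'side':(300,350,395,440)},'medium':{'top':(205,255,260,310),'side':(245,175,295,230)},'small':{'top':(180,205,210,240),'side':(305,140,327,190)}}
for n in('top','side'):
    im=cv2.imread(f'pics/{n[0]}0.png').astype(float)
    ex=im[:,:,0]-np.maximum(im[:,:,1],im[:,:,2])
    for k in rois:
        x0,y0,x1,y1=rois[k][n]
        m=(ex[y0:y1,x0:x1]>15)
        N,l,st,c=cv2.connectedComponentsWithStats(m.astype(np.uint8))
        for i in range(1,N):
            yy,xx=np.nonzero(l==i);w=ex[y0:y1,x0:x1][yy,xx]
            if len(xx)>2: print(n,k,len(xx),np.average(xx,weights=w)+x0,np.average(yy,weights=w)+y0, xx.min()+x0,xx.max()+x0,yy.min()+y0,yy.max()+y0)
# stand
t=cv2.imread('pics/t0.png');s=cv2.imread('pics/s0.png')
cv2.imwrite('pics/c5.png',cv2.resize(t[145:255,285:360],(525,770)[::1] if 0 else (409,600),interpolation=cv2.INTER_CUBIC))
cv2.imwrite('pics/c6.png',cv2.resize(s[210:310,310:435],(750,600),interpolation=cv2.INTER_CUBIC))
```

```text
top small 4 195.51612903225805 216.4731182795699 195 196 216 217
top small 4 185.49397590361446 219.50602409638554 185 186 219 220
side large 5 347.39772727272725 377.20454545454544 347 348 376 378
side large 17 349.9541984732824 390.3148854961832 349 351 388 393
side medium 33 264.72058823529414 192.25367647058823 263 267 186 198
side small 20 315.0711009174312 153.78440366972478 314 316 150 157
side small 15 320.46411483253587 159.3444976076555 320 321 156 163
```

View pics/c5.png

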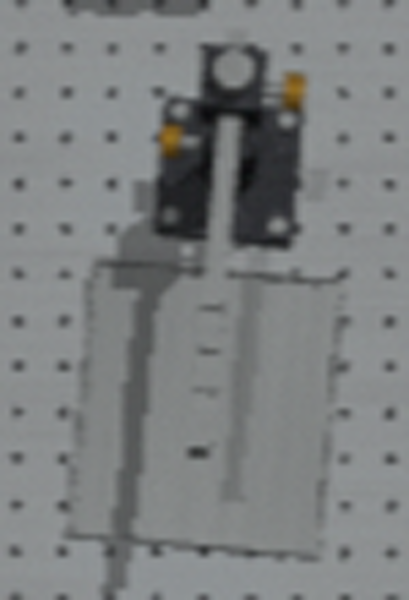

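View pics/c6.png

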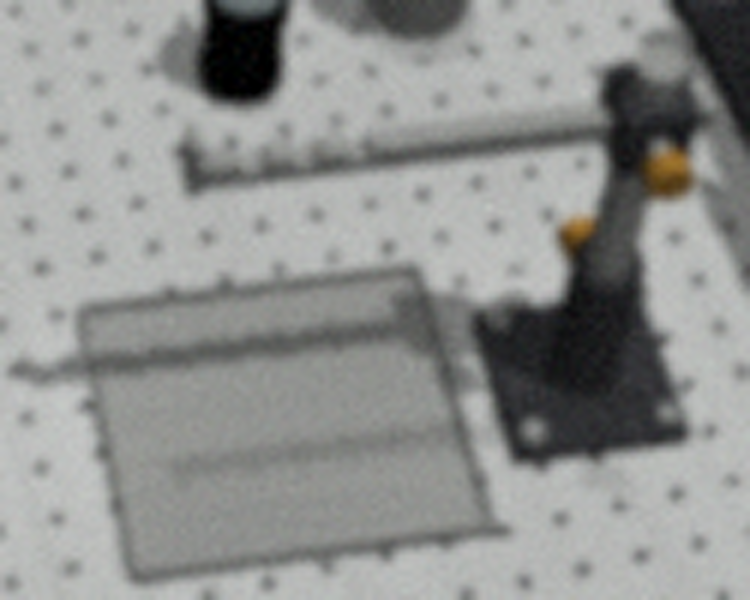

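```bash
cat >> h.py <<'E'
def c5(x,y):
    f=409/75;g=600/110; return (x+.5)/f-.5+285,(y+.5)/g-.5+145
def c6(x,y): return (x+.5)/6-.5+310,(y+.5)/6-.5+210
E
python3 - <<'E'
from h import *
np.set_printoptions(precision=4,suppress=True)
T=[onz('top',*c5(*p),0.008)[:2] for p in((97,264),(342,281),(319,556),(68,535))]
S=[onz('side',*c6(*p),0.008)[:2] for p in((413,268),(492,530),(137,577),(80,307))]
for a,b in zip(T,S):print(a,b)
for Q in(T,S):
    Q=np.array(Q);c=Q.mean(0);d=(Q[0]+Q[1]-Q[2]-Q[3])/2;w=(Q[0]+Q[3]-Q[1]-Q[2])/2
    print('c',c,'len',np.linalg.norm(d),np.linalg.norm(w),'yaw',np.degrees(np.arctan2(d[1],d[0])),np.degrees(np.arctan2(-w[0],w[1])),'post',c+d/np.linalg.norm(d)*.128)
P=onz('top',*c5(234,68),.205);print('posttop',P,onz('side',*c6(664,45),.205))
P=P[:2]
# base corners z unknown; notch wall lines
for y,x in((308,211),(350,208),(390,204.5),(452,198)):
    for z in(.175,.18,.194):
        q=onz('top',*c5(x,y),z)[:2];print(y,z,q,'dist from post',np.linalg.norm(q-P))
print('bar start',onz('top',*c5(230,118),.18)[:2])
def ax(q):return q-P
print('blue small',tri(315.07,153.78,185.5,219.5),tri(320.46,159.34,195.5,216.5),)
for a in((315.07,153.78,195.5,216.5),(320.46,159.34,185.5,219.5)):print(tri(*a))
E
```

```text
[0.6801 0.0315] [0.678  0.0316]
[ 0.6711 -0.0996] [ 0.6667 -0.1023]
[ 0.5235 -0.087 ] [ 0.5219 -0.0889]
[0.5342 0.0459] [0.533  0.0458]
c [ 0.6022 -0.0273] len 0.14738088013490502 0.1323555405400235 yaw -5.253896034435836 -4.273057003575713 post [ 0.7297 -0.039 ]
c [ 0.5999 -0.0285] len 0.14549138285097185 0.13475440237428615 yaw -5.436200120221572 -4.782628637810673 post [ 0.7273 -0.0406]
posttop [ 0.7316 -0.0388  0.205 ] [ 0.7334 -0.03    0.205 ]
308 0.175 [ 0.6247 -0.0286] dist from post 0.10737020021486311
308 0.18 [ 0.6238 -0.0286] dist from post 0.10831483354137635
308 0.194 [ 0.6211 -0.0285] dist from post 0.11095997558605616
350 0.175 [ 0.6048 -0.0272] dist from post 0.12737871766411474
350 0.18 [ 0.6039 -0.0272] dist from post 0.12824094538976474
350 0.194 [ 0.6015 -0.0271] dist from post 0.13065529956752875
390 0.175 [ 0.5858 -0.0256] dist from post 0.14640064920789864
390 0.18 [ 0.585  -0.0256] dist from post 0.14718435717492562
390 0.194 [ 0.5828 -0.0256] dist from post 0.14937883679474953
452 0.175 [ 0.5565 -0.0227] dist from post 0.17581091983054267
452 0.18 [ 0.5559 -0.0227] dist from post 0.1764730560032885
452 0.194 [ 0.554  -0.0226] dist from post 0.1783271269925767
bar start [ 0.7146 -0.0373]
blue small (array([0.5862, 0.3439, 0.1029]), np.float64(0.0012831180269078024)) (array([0.5946, 0.3168, 0.104 ]), np.float64(0.0007129908028102507))
(array([0.5838, 0.3097, 0.1333]), np.float64(0.013113371723063354))
(array([0.5973, 0.3517, 0.0724]), np.float64(0.011845003552835376))
```

Run:
```python
from h import *
def crop(n,x,y,w,h,f,o):
    im=cv2.imread(f'pics/{n}.png')[y:y+h,x:x+w]
    im=cv2.resize(im,(w*f,h*f),interpolation=cv2.INTER_CUBIC).astype(float)
    im=np.clip((im-40)*1.5,0,255).astype(np.uint8)
    for i in range(0,w,5):
        cv2.line(im,(i*f,0),(i*f,6 if i%10 else 12),(0,0,255),1)
        if i%10==0: cv2.putText(im,str(x+i),(i*f,24),0,.35,(0,0,255))
    for i in range(0,h,5):
        cv2.line(im,(0,i*f),(6 if i%10 else 12,i*f),(0,0,255),1)
        if i%10==0: cv2.putText(im,str(y+i),(14,i*f+4),0,.35,(0,0,255))
    cv2.imwrite('pics/'+o,im)
crop('t0',395,220,65,75,8,'d1.png')
crop('t0',205,255,55,50,10,'d2.png')
crop('s0',240,170,60,60,10,'d3.png')
crop('s0',295,355,100,80,7,'d4.png')
```

```text
(no output)
```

View pics/d1.png

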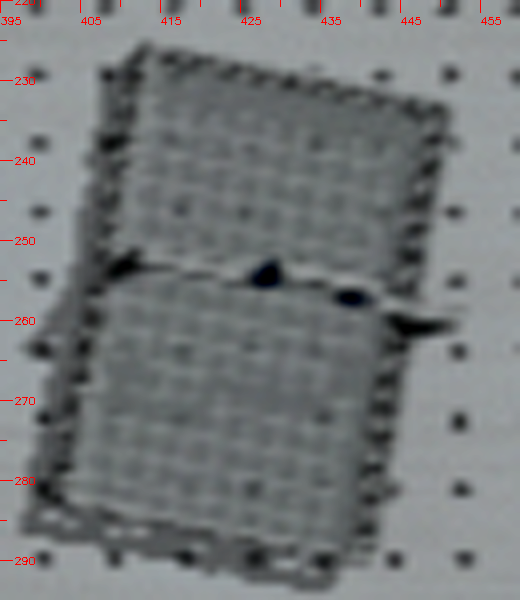

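View pics/d2.png

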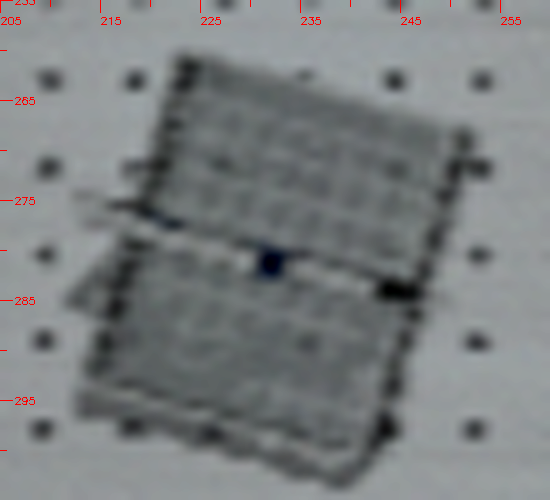

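View pics/d3.png

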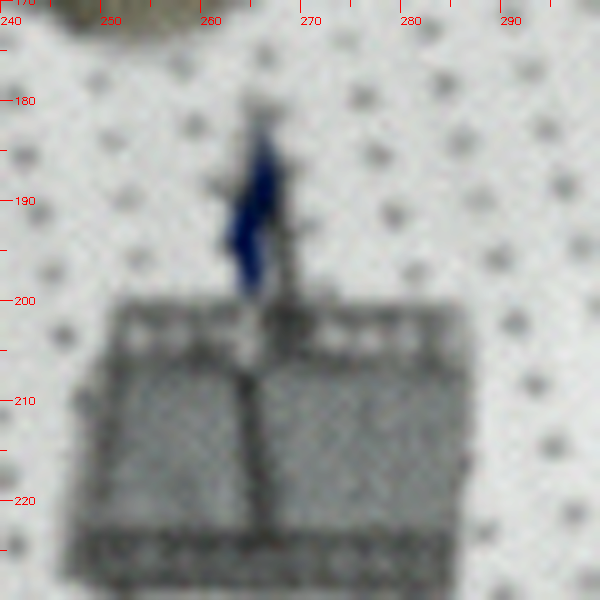

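View pics/d4.png

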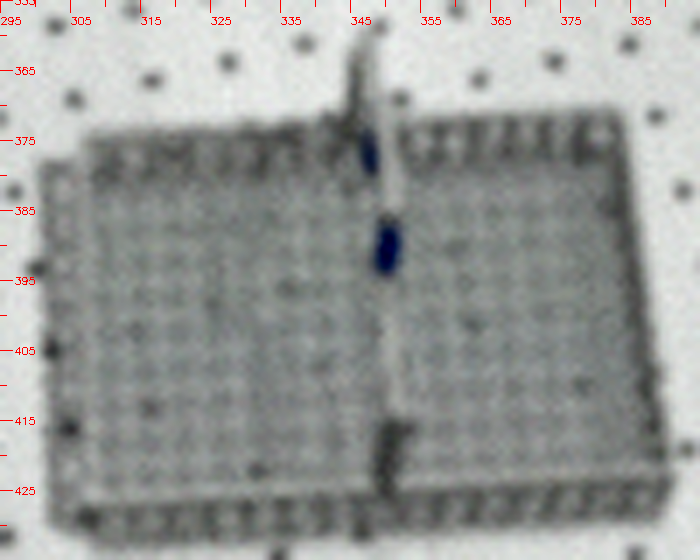

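Run:
```python
from h import *
np.set_printoptions(precision=4,suppress=True)
print('large',tri(347.4,377.2,428.2,254.4),tri(349.95,390.3,438.8,257.2))
print('medium',tri(266,187,221.5,277),tri(264.2,194.7,231.2,281.1))
def rim(n,pts,z):
    Q=np.array([onz(n,*p,z)[:2] for p in pts]);c=Q.mean(0);d=(Q[0]+Q[1]-Q[2]-Q[3])/2;w=(Q[0]+Q[3]-Q[1]-Q[2])/2
    print(n,'c',c,np.linalg.norm(d),np.linalg.norm(w),np.degrees(np.arctan2(d[1],d[0])),np.degrees(np.arctan2(-w[0],w[1])))
# top: order farL, farR, nearR, nearL
rim('top',[(413,225.5),(450.5,233.5),(440.5,290.5),(402,283)],.04)
rim('side',[(383,370),(391,425),(307,428),(302,378)] if 0 else [(383.5,371),(391,424),(306,427),(307,374.5)],.04)
rim('top',[(223.5,260.5),(251.5,268),(243,299.5),(214,293.5)],.03)
rim('side',[(287,201),(285.5,223.5),(248,223.5),(251,201)],.03)
print('small',tri(315.07,153.78,185.5,219.5)[0],tri(320.46,159.34,195.5,216.5)[0])
```

```text
large (array([ 0.4918, -0.3086,  0.1089]), np.float64(0.0038841162657265063)) (array([ 0.4863, -0.336 ,  0.113 ]), np.float64(0.0005703991781170137))
medium (array([0.4303, 0.2416, 0.1078]), np.float64(0.003063458829478554)) (array([0.4202, 0.2155, 0.1074]), np.float64(0.001655005117788497))
top c [ 0.489  -0.3195] 0.16434438632807644 0.10819771060126844 -11.473666566170548 -11.445141802034033
side c [ 0.4882 -0.3238] 0.16373894588084853 0.10836080599936616 -11.7999337621167 -12.709399481531936
top c [0.4248 0.2247] 0.09376236503853251 0.08305394482124792 -14.472384896263948 -13.028182706882577
side c [0.4246 0.2249] 0.09945413144695948 0.08236349929431262 -13.717646764754189 -14.487954001784486
small [0.5862 0.3439 0.1029] [0.5946 0.3168 0.104 ]
```

```bash
cat > p.py <<'E'
# usage: p.py done dx dy dz ax ay az   (update commanded pose with last row sent)   /  p.py to x y z th [more targets]
import sys,json,os,numpy as np
from scipy.spatial.transform import Rotation as Ro
from rig import env
np.set_printoptions(precision=4,suppress=True)
F='cmd.json'
def Rth(th):
    c,s=np.cos(np.radians(th)),np.sin(np.radians(th));return np.array([[-s,c,0],[c,s,0],[0,0,-1]])
if not os.path.exists(F): json.dump({'p':[.185,.518,.231],'R':Rth(70.302).tolist()},open(F,'w'))
C=json.load(open(F));p=np.array(C['p']);R=np.array(C['R'])
a=sys.argv[1:]
if a[0]=='done':
    d=np.array(a[1:7],float);p=p+R@d[:3]*.75;R=R@Ro.from_rotvec(d[3:]*np.pi).as_matrix()
    json.dump({'p':p.tolist(),'R':R.tolist()},open(F,'w'));a=a[7:]
o=env.observe()
print('cmd',p,'th',np.degrees(np.arctan2(R[1,1],R[0,1])),'meas',o['position'],'th',np.degrees(np.arctan2(o['tool_rot'][1,1],o['tool_rot'][0,1])),'zaxis',o['tool_rot'][:,2],'F',o['ft_force'],'T',o['wrist_torque'],'w',o['grip_width'],'t',o['time_s'])
if a and a[0]=='to':
    v=np.array(a[1:],float).reshape(-1,4)
    for q in v:
        d=R.T@(q[:3]-p)/.75; r=Ro.from_matrix(R.T@Rth(q[3])).as_rotvec()/np.pi
        print(q,'->',np.round(d,4),np.round(r,4),'rows',round(np.linalg.norm(d)*.75/.0417,1))
E
python3 p.py to .4886 -.3218 .22 78.5 .4886 -.3218 .104 78.5
```

```text
cmd [0.185 0.518 0.231] th 70.302 meas [0.1853 0.5176 0.2308] th 70.30148575199067 zaxis [-0.0007 -0.0011 -1.    ] F [0.5983 0.5629 0.1594] T [-0.0111 -0.047  -0.005 ] w 0.08556841904666805 t 0.1
[ 0.4886 -0.3218  0.22   78.5   ] -> [-0.7585 -0.9178  0.0147] [ 0.      0.     -0.0455] rows 21.4
[ 0.4886 -0.3218  0.104  78.5   ] -> [-0.7585 -0.9178  0.1693] [ 0.      0.     -0.0455] rows 21.6
```

Emit:
jog_arm(deltas=[-0.7585,-0.9178,0.0147,0,0,-0.0455,-1,-0.7585,-0.9178,0.0147,0,0,-0.0455,-1,-0.7585,-0.9178,0.0147,0,0,-0.0455,-1,-0.7585,-0.9178,0.0147,0,0,-0.0455,-1,-0.7585,-0.9178,0.0147,0,0,-0.0455,-1,-0.7585,-0.9178,0.0147,0,0,-0.0455,-1,-0.7585,-0.9178,0.0147,0,0,-0.0455,-1,-0.7585,-0.9178,0.0147,0,0,-0.0455,-1,-0.7585,-0.9178,0.0147,0,0,-0.0455,-1,-0.7585,-0.9178,0.0147,0,0,-0.0455,-1,-0.7585,-0.9178,0.0147,0,0,-0.0455,-1,-0.7585,-0.9178,0.0147,0,0,-0.0455,-1], grip_force=30)

```text
time_s: 1.1
position: [0.3548, 0.0469, 0.2252]
tool_rot: [[-0.98, 0.2, 0.0], [0.2, 0.98, 0.0], [-0.0, 0.0, -1.0]]
ft_force: [1.3, 0.6, -0.9]
grip_width: 0.0853
```

```bash
python3 p.py done -.4259 -.5153 .00825 0 0 -.0455 to .4886 -.3218 .20 78.5 .4886 -.3218 .15 78.5 .4886 -.3218 .108 78.5
```

```text
cmd [0.3555 0.0465 0.2248] th 78.492 meas [0.3548 0.0469 0.2252] th 78.48794143291383 zaxis [ 0.0002  0.0001 -1.    ] F [ 1.2923  0.6007 -0.864 ] T [-0.0032 -0.0274  0.0257] w 0.08526823689391935 t 1.1
[ 0.4886 -0.3218  0.2    78.5   ] -> [-0.2719 -0.4457  0.0331] [ 0.  0. -0.] rows 9.4
[ 0.4886 -0.3218  0.15   78.5   ] -> [-0.2719 -0.4457  0.0997] [ 0.  0. -0.] rows 9.6
[ 0.4886 -0.3218  0.108  78.5   ] -> [-0.2719 -0.4457  0.1557] [ 0.  0. -0.] rows 9.8
```

Emit:
jog_arm(deltas=[-0.2719,-0.4457,0.0331,0,0,0,-1,-0.2719,-0.4457,0.0331,0,0,0,-1,-0.2719,-0.4457,0.0331,0,0,0,-1,-0.2719,-0.4457,0.0331,0,0,0,-1,-0.2719,-0.4457,0.0331,0,0,0,-1,-0.2719,-0.4457,0.0331,0,0,0,-1,-0.2719,-0.4457,0.0331,0,0,0,-1,-0.2719,-0.4457,0.0331,0,0,0,-1,-0.2719,-0.4457,0.0331,0,0,0,-1,-0.2719,-0.4457,0.0331,0,0,0,-1,-0.2719,-0.4457,0.0331,0,0,0,-1])

```text
time_s: 2.02
position: [0.4883, -0.3228, 0.1986]
tool_rot: [[-0.979, 0.202, -0.001], [0.202, 0.979, 0.001], [0.001, 0.0, -1.0]]
ft_force: [0.3, -0.5, -0.5]
grip_width: 0.0857
```

```bash
python3 - <<'E'
from h import *
s=snap('side','s1.png');t=snap('top','t1.png')
cv2.imwrite('pics/e1.png',np.hstack([cv2.resize(s[300:460,260:420],(400,400))[:,:,::-1],cv2.resize(t[190:330,350:490],(400,400))[:,:,::-1]]))
E
python3 p.py done -0.2719 -0.4457 0.0331 0 0 0 to .4886 -.3218 .108 78.5
```

```text
cmd [ 0.4886 -0.3218  0.2   ] th 78.492 meas [ 0.4877 -0.3193  0.1996] th 78.4541601660551 zaxis [-0.0011  0.0013 -1.    ] F [ 0.5796  0.6728 -0.0445] T [ 0.0068 -0.0172 -0.007 ] w 0.08544132850080499 t 2.1167
[ 0.4886 -0.3218  0.108  78.5   ] -> [-0.     -0.      0.1226] [ 0.  0. -0.] rows 2.2
```

View pics/e1.png

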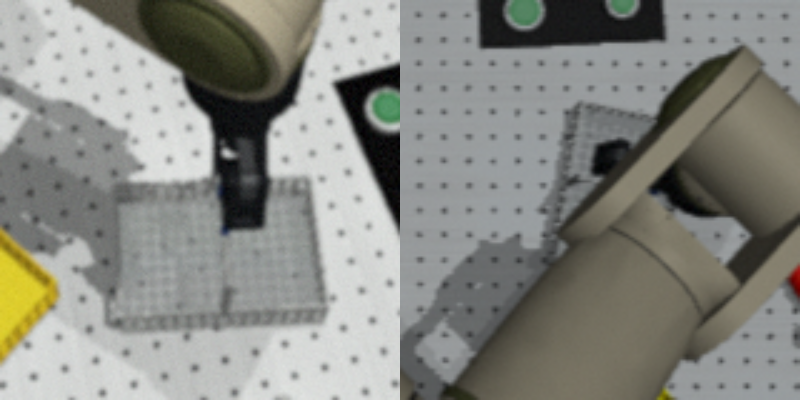

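Emit:
jog_arm(deltas=[0,0,0.04,0,0,0,-1,0,0,0.07,0,0,0,-1,0,0,0.1,0,0,0,-1,0,0,0.115,0,0,0,-1,0,0,0.1255,0,0,0,-1,0,0,0.128,0,0,0,-1,0,0,0.128,0,0,0,-1])

```text
time_s: 2.7
position: [0.4881, -0.3187, 0.1047]
tool_rot: [[-0.98, 0.199, 0.0], [0.199, 0.98, -0.0], [-0.0, -0.0, -1.0]]
ft_force: [0.6, 0.5, -0.7]
grip_width: 0.0853
```

```bash
python3 p.py done 0 0 .128 0 0 0;python3 - <<'E'
from h import *
s=snap('side','s2.png')
cv2.imwrite('pics/e2.png',cv2.resize(s[340:440,290:410],(720,600),interpolation=cv2.INTER_CUBIC)[:,:,::-1])
E
```

```text
cmd [ 0.4886 -0.3218  0.104 ] th 78.492 meas [ 0.4881 -0.3187  0.1047] th 78.53389262834064 zaxis [ 0. -0. -1.] F [ 0.5772  0.4867 -0.7442] T [ 0.0547 -0.0034  0.0465] w 0.08529454561713021 t 2.7
```

View pics/e2.png

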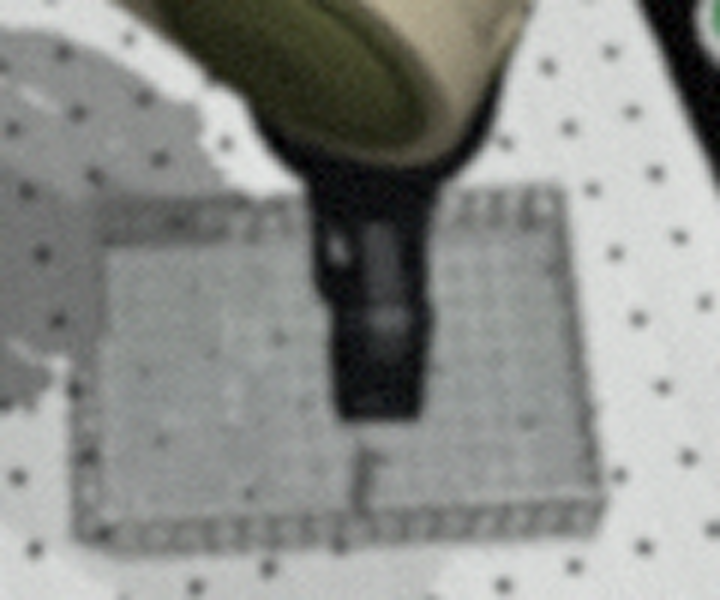

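```bash
sed -i "s/^o=env.observe()/o=env.observe()\nif a and a[0]=='sync':\n    p=o['position'].copy();json.dump({'p':p.tolist(),'R':R.tolist()},open(F,'w'));a=a[1:]/" p.py; python3 p.py sync to .4886 -.3218 .104 78.5
python3 -c "
from h import *
for z in(.104,.117):
  for w in(.045,.057): print(proj('side',(.4881-.2*w,-.3187-.98*w,z)))"
```

```text
cmd [ 0.4883 -0.3191  0.1053] th 78.492 meas [ 0.4883 -0.3191  0.1053] th 78.5181236598493 zaxis [ 0.0009 -0.0008 -1.    ] F [-0.4244  0.5146 -0.1389] T [-0.0065  0.0316 -0.0338] w 0.08542801117499584 t 2.75
[ 0.4886 -0.3218  0.104  78.5   ] -> [-0.0011 -0.0034  0.0017] [ 0.  0. -0.] rows 0.1
[349.8899272  406.64879357]
[350.44001044 413.09645143]
[350.28812052 404.14151477]
[350.84800899 410.64256015]
```

Emit:
jog_arm(deltas=[-0.001,-0.0035,0.0015,0,0,0,-1,-0.001,-0.0035,0.0015,0,0,0,0,-0.001,-0.0035,0.0015,0,0,0,0.5,-0.001,-0.0035,0.0015,0,0,0,1,-0.001,-0.0035,0.0015,0,0,0,1,-0.001,-0.0035,0.0015,0,0,0,1,-0.001,-0.0035,0.0015,0,0,0,1,-0.001,-0.0035,0.0015,0,0,0,1,-0.001,-0.0035,0.0015,0,0,0,1], grip_force=40)

```text
time_s: 3.5
position: [0.4883, -0.3218, 0.1034]
tool_rot: [[-0.98, 0.199, 0.0], [0.199, 0.98, 0.0], [-0.0, 0.0, -1.0]]
ft_force: [-0.1, 4.3, 3.3]
grip_width: 0.0334
```

```bash
python3 p.py done -.001 -.0035 .0015 0 0 0;python3 - <<'E'
from h import *
s=snap('side','s3.png')
cv2.imwrite('pics/e3.png',cv2.resize(s[340:440,290:410],(720,600),interpolation=cv2.INTER_CUBIC)[:,:,::-1])
E
```

```text
cmd [ 0.4885 -0.3218  0.1041] th 78.492 meas [ 0.4883 -0.3218  0.1034] th 78.49885015822801 zaxis [ 0.0002  0.0003 -1.    ] F [-0.1088  4.271   3.3485] T [ 0.5956 -0.0726 -0.0268] w 0.03340334381948991 t 3.5
```

View pics/e3.png

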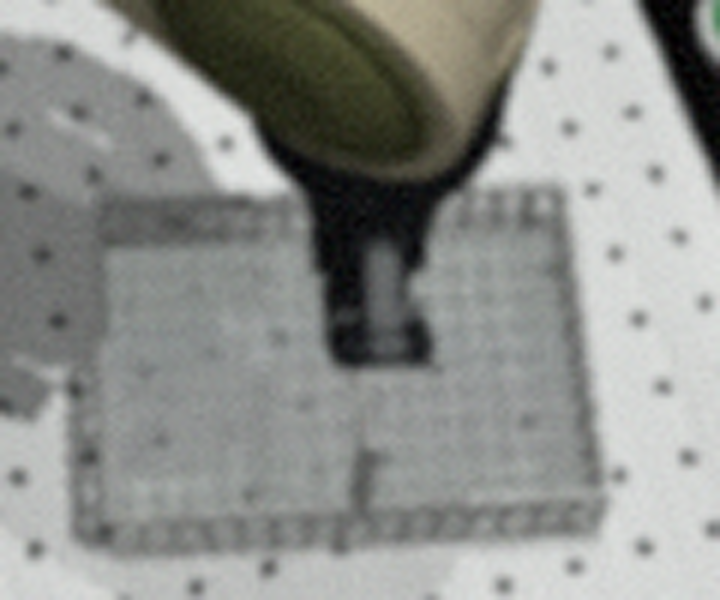

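Emit:
jog_arm(deltas=[0,0,-0.01,0,0,0,1,0,0,-0.03,0,0,0,1,0,0,-0.06,0,0,0,1,0,0,-0.09,0,0,0,1,0,0,-0.1,0,0,0,1,0,0,-0.1,0,0,0,1], grip_force=40)

```text
time_s: 4.05
position: [0.4887, -0.3228, 0.1798]
tool_rot: [[-0.98, 0.2, 0.002], [0.2, 0.98, -0.003], [-0.003, -0.002, -1.0]]
ft_force: [-0.2, -0.4, -3.5]
grip_width: 0.0333
```

```bash
python3 p.py done 0 0 -.1 0 0 0 to .51 -.02 .181 85
```

```text
cmd [ 0.4885 -0.3218  0.1791] th 78.492 meas [ 0.4887 -0.3228  0.1798] th 78.48482239838148 zaxis [ 0.0023 -0.0028 -1.    ] F [-0.208  -0.3686 -3.5171] T [-0.0128  0.0208  0.0306] w 0.03328024552567184 t 4.05
[ 0.51  -0.02   0.181 85.   ] -> [ 0.0522  0.4001 -0.0025] [ 0.      0.     -0.0362] rows 7.3
```

Emit:
jog_arm(deltas=[0.001,0.01,0,0,0,-0.004,1,0.005,0.04,0,0,0,-0.008,1,0.011,0.08,0,0,0,-0.012,1,0.018,0.13,0,0,0,-0.016,1,0.025,0.18,0,0,0,-0.02,1,0.031,0.23,0,0,0,-0.024,1,0.038,0.28,0,0,0,-0.028,1,0.045,0.325,0,0,0,-0.032,1,0.051,0.365,0,0,0,-0.036,1,0.051,0.39,0,0,0,-0.036,1,0.051,0.4,0,0,0,-0.036,1,0.051,0.4,0,0,0,-0.036,1])

```text
time_s: 5.05
position: [0.51, -0.0188, 0.177]
tool_rot: [[-0.996, 0.085, -0.002], [0.085, 0.996, 0.001], [0.002, 0.001, -1.0]]
ft_force: [-0.2, -0.1, -4.2]
grip_width: 0.0333
```

```bash
python3 p.py done .051 .4 0 0 0 -.036
cat >> h.py <<'E'
def crop(im,x,y,w,h,f,o):
    im=im[y:y+h,x:x+w][:,:,::-1]
    im=cv2.resize(im,(int(w*f),int(h*f)),interpolation=cv2.INTER_CUBIC).astype(float)
    im=np.clip((im-20)*1.4,0,255).astype(np.uint8)
    for i in range(0,w,5):
        X=int(i*f);cv2.line(im,(X,0),(X,6 if i%10 else 12),(0,0,255),1)
        if i%10==0: cv2.putText(im,str(x+i),(X,24),0,.35,(0,0,255))
    for i in range(0,h,5):
        Y=int(i*f);cv2.line(im,(0,Y),(6 if i%10 else 12,Y),(0,0,255),1)
        if i%10==0: cv2.putText(im,str(y+i),(14,Y+4),0,.35,(0,0,255))
    cv2.imwrite('pics/'+o,im)
E
python3 - <<'E'
from h import *
s=snap('side','s4.png');t=snap('top','t4.png')
crop(s,290,190,150,120,5,'e4.png');crop(t,270,150,110,120,5,'e5.png')
E
```

```text
cmd [ 0.5109 -0.0202  0.1791] th 84.97200000000001 meas [ 0.51   -0.0188  0.177 ] th 85.13344819763563 zaxis [-0.0024  0.0008 -1.    ] F [-0.248  -0.1441 -4.1924] T [-0.0278  0.0213  0.0521] w 0.03329507747236281 t 5.05
```

View pics/e4.png

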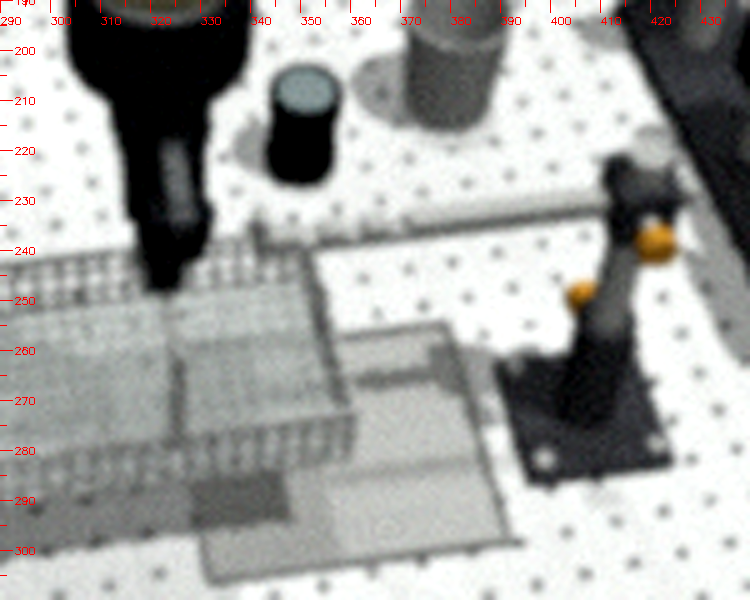

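View pics/e5.png

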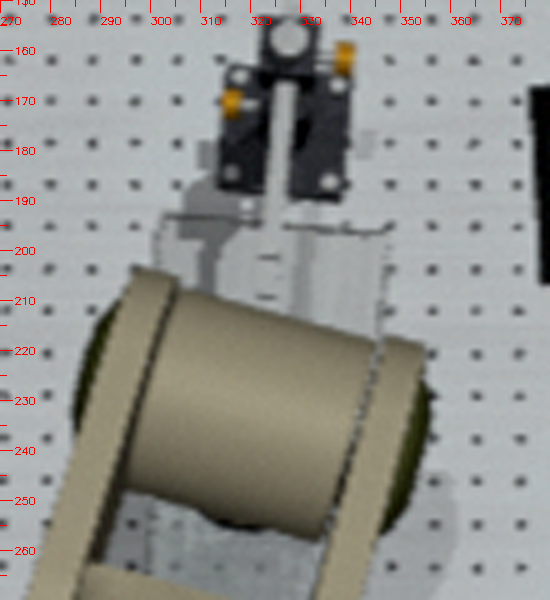

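Run:
```python
from h import *
y=np.array([np.cos(np.radians(85)),np.sin(np.radians(85))])
x=np.array([y[1],-y[0]])
for dx in(0,-.005):
    h=np.array([.510,-.0188])+x*dx
    for z in(.0736,.1136): print(dx,z,proj('side',[*(h-.055*y),z]),'far',proj('side',[*(h+.055*y),z]))
    for a,b in((83,-55),(83,55)):print('corner',a,b,proj('side',[*(h+x*a/1e3+y*b/1e3),.1136]),proj('side',[*(h+x*a/1e3+y*b/1e3),.0736]))
h=np.array([.510,-.0188])
print('tip pts',[proj('side',[*(h+x*dx),.177]) for dx in(-.011,0,.011)])
```

```text
0 0.0736 [324.43714135 286.75380336] far [316.98624468 249.30623478]
0 0.1136 [324.70518783 276.83332298] far [317.03240246 238.94540983]
corner 83 -55 [361.13464918 272.11404667] [359.83786259 282.0831651 ]
corner 83 55 [351.36167465 234.82041516] [350.40046458 245.20766738]
-0.005 0.0736 [322.28503399 287.03774433] far [314.95597732 249.55526611]
-0.005 0.1136 [322.48994951 277.12029735] far [314.94604297 239.19610613]
corner 83 -55 [358.95828268 272.39598537] [357.72245477 282.36226407]
corner 83 55 [349.30975947 235.06697265] [348.4028251  245.45269659]
tip pts [array([316.05324422, 240.55057871]), array([321.00728359, 239.95352441]), array([325.94949101, 239.35789608])]
```

```bash
python3 - <<'E'
from h import *
print(tri(404,249,*c5(171,137)),tri(421,238.5,*c5(294,90)))
print(tri(341.5,234.5,*c5(198,447)))
E
python3 p.py sync to .6198 -.0283 .177 85
```

```text
(array([ 0.73042858, -0.00739661,  0.06396816]), np.float64(0.00949514764391138)) (array([ 0.72744313, -0.06718844,  0.17649718]), np.float64(0.0033240539947045795))
(array([ 0.55628631, -0.02247812,  0.18697685]), np.float64(0.002006603985148873))
cmd [ 0.5103 -0.0209  0.1774] th 84.97200000000001 meas [ 0.5103 -0.0209  0.1774] th 84.99146498231963 zaxis [-0.0016 -0.0001 -1.    ] F [-0.1732 -0.6834 -3.1714] T [ 0.0395 -0.0078  0.0369] w 0.033062722536434 t 5.15
[ 0.6198 -0.0283  0.177  85.    ] -> [-0.1464  0.003   0.0005] [ 0.      0.     -0.0002] rows 2.6
```

Emit:
jog_arm(deltas=[-0.006,0,0,0,0,0,1,-0.02,0.001,0,0,0,0,1,-0.04,0.001,0,0,0,0,1,-0.06,0.002,0,0,0,0,1,-0.08,0.002,0,0,0,0,1,-0.1,0.003,0,0,0,0,1,-0.12,0.003,0,0,0,0,1,-0.135,0.003,0,0,0,0,1,-0.143,0.003,0,0,0,0,1,-0.1465,0.003,0,0,0,0,1,-0.1465,0.003,0,0,0,0,1])

```text
time_s: 6.07
position: [0.6203, -0.0286, 0.1778]
tool_rot: [[-0.996, 0.089, -0.001], [0.089, 0.996, 0.0], [0.001, -0.0, -1.0]]
ft_force: [-0.1, -0.1, -3.5]
grip_width: 0.033
```

```bash
python3 p.py done -.1465 .003 0 0 0 0
python3 - <<'E'
from h import *
s=snap('side','s5.png');t=snap('top','t5.png')
crop(s,320,190,120,110,6,'e6.png');crop(t,270,150,110,120,5,'e7.png')
E
python3 p.py sync
```

```text
cmd [ 0.6199 -0.0283  0.1774] th 84.97200000000001 meas [ 0.6203 -0.0286  0.1778] th 84.9221699691375 zaxis [-0.0006  0.     -1.    ] F [-0.0616 -0.0699 -3.4762] T [ 0.0202  0.0272 -0.0012] w 0.033010886386929825 t 6.0667
cmd [ 0.6198 -0.0281  0.1781] th 84.97200000000001 meas [ 0.6198 -0.0281  0.1781] th 84.94656558156308 zaxis [-0.0006  0.     -1.    ] F [-0.0324  0.106  -4.0274] T [-0.0337  0.0275 -0.0219] w 0.033491562880040765 t 6.1667
```

View pics/e6.png

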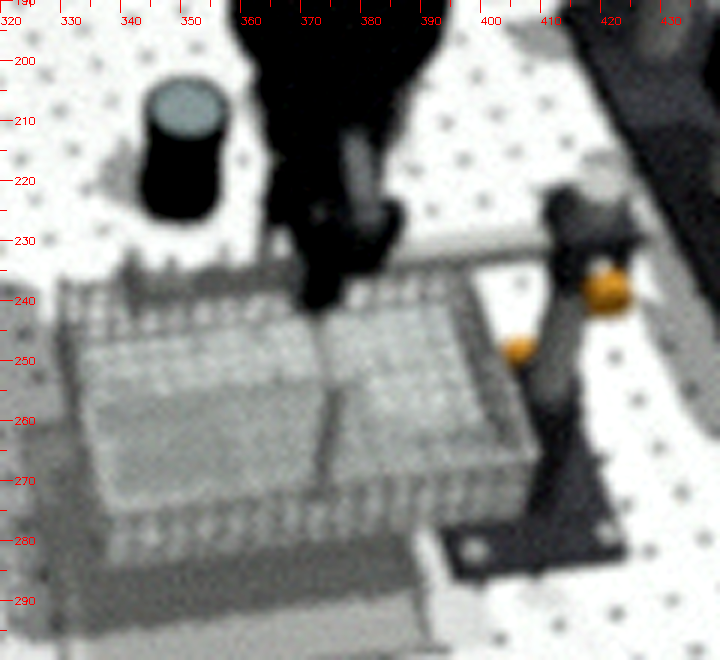

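View pics/e7.png

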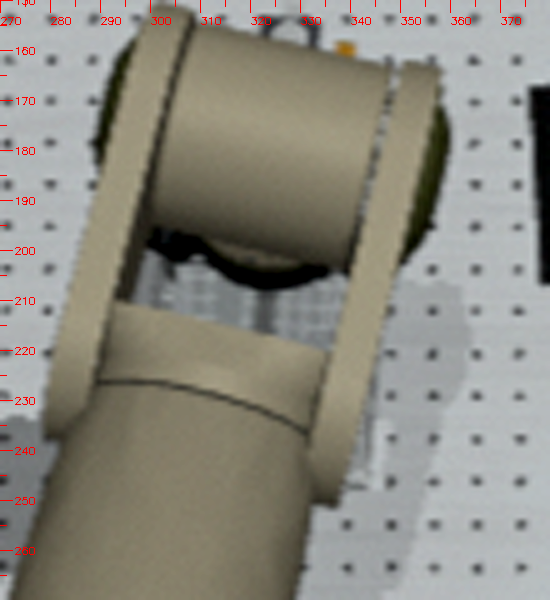

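Emit:
jog_arm(deltas=[0,0,0.008,0,0,0,1,0,0,0.02,0,0,0,1,0,0,0.03,0,0,0,1,0,0,0.035,0,0,0,1,0,0,0.0365,0,0,0,1,0,0,0.0365,0,0,0,1])

```text
time_s: 6.67
position: [0.6201, -0.0278, 0.1503]
tool_rot: [[-0.996, 0.088, -0.001], [0.088, 0.996, 0.0], [0.001, 0.0, -1.0]]
ft_force: [0.0, 1.2, -3.5]
grip_width: 0.0334
```

```bash
python3 p.py done 0 0 .0365 0 0 0
```

```text
cmd [ 0.6198 -0.0281  0.1508] th 84.97200000000001 meas [ 0.6201 -0.0278  0.1503] th 84.97544747623205 zaxis [-0.0009  0.0002 -1.    ] F [ 0.0314  1.1962 -3.467 ] T [ 0.0063 -0.0044 -0.0647] w 0.033373402356727824 t 6.6667
```

Now feel down in 0.75 mm steps.

Emit:
jog_arm(deltas=[0,0,0.001,0,0,0,1,0,0,0.002,0,0,0,1,0,0,0.003,0,0,0,1,0,0,0.003,0,0,0,1])

```text
time_s: 7.0
position: [0.6203, -0.0278, 0.1486]
tool_rot: [[-0.996, 0.088, 0.0], [0.088, 0.996, -0.0], [-0.0, -0.0, -1.0]]
ft_force: [0.3, -0.6, -3.8]
grip_width: 0.033
```

Emit:
jog_arm(deltas=[0,0,0.001,0,0,0,1,0,0,0.002,0,0,0,1,0,0,0.002,0,0,0,1])

```text
time_s: 7.25
position: [0.6205, -0.0279, 0.148]
tool_rot: [[-0.996, 0.088, 0.001], [0.088, 0.996, -0.0], [-0.001, -0.0, -1.0]]
ft_force: [-2.5, 0.3, 2.8]
grip_width: 0.0334
```

Emit:
jog_arm(deltas=[0.001,0,0,0,0,0,1,0.002,0,0,0,0,0,1,0.002,0,0,0,0,0,1])

```text
time_s: 7.5
position: [0.6195, -0.0279, 0.1478]
tool_rot: [[-0.996, 0.088, 0.003], [0.088, 0.996, -0.001], [-0.003, -0.0, -1.0]]
ft_force: [3.7, -0.2, 3.6]
grip_width: 0.0336
```

Emit:
jog_arm(deltas=[0.001,0,0,0,0,0,1,0.002,0,0,0,0,0,1,0.002,0,0,0,0,0,1])

```text
time_s: 7.75
position: [0.6161, -0.0274, 0.146]
tool_rot: [[-0.996, 0.088, -0.004], [0.088, 0.996, 0.001], [0.004, 0.0, -1.0]]
ft_force: [-0.1, 1.3, -3.7]
grip_width: 0.0334
```

Emit:
jog_arm(deltas=[0.001,0,0.001,0,0,0,1,0.001,0,0.002,0,0,0,1,0.001,0,0.002,0,0,0,1])

```text
time_s: 8.0
position: [0.6161, -0.0274, 0.1449]
tool_rot: [[-0.996, 0.088, -0.002], [0.088, 0.996, 0.0], [0.002, 0.0, -1.0]]
ft_force: [-0.1, -0.1, -2.4]
grip_width: 0.0334
```

```bash
python3 p.py done .005 0 .007 0 0 0
```

```text
cmd [ 0.6161 -0.0278  0.1455] th 84.97200000000001 meas [ 0.6161 -0.0274  0.1449] th 84.97045629096569 zaxis [-0.0016  0.0003 -1.    ] F [-0.1074 -0.0583 -2.4092] T [ 0.0218 -0.0108  0.0025] w 0.03338446081962679 t 8.0
```

Emit:
jog_arm(deltas=[0,0,0.001,0,0,0,1,0,0,0.002,0,0,0,1,0,0,0.003,0,0,0,1,0,0,0.003,0,0,0,1])

```text
time_s: 8.33
position: [0.6165, -0.0275, 0.1433]
tool_rot: [[-0.996, 0.088, -0.0], [0.088, 0.996, 0.0], [0.0, -0.0, -1.0]]
ft_force: [-0.5, 0.1, -3.6]
grip_width: 0.0333
```

Emit:
jog_arm(deltas=[0,0,0.001,0,0,0,1,0,0,0.001,0,0,0,1])

```text
time_s: 8.5
position: [0.6166, -0.0275, 0.1432]
tool_rot: [[-0.996, 0.088, 0.001], [0.088, 0.996, -0.0], [-0.001, -0.0, -1.0]]
ft_force: [-1.0, -0.0, 0.1]
grip_width: 0.0331
```

Emit:
jog_arm(deltas=[0,0,0,0,0,0,0.15,0,0,0,0,0,0,0,0,0,0,0,0,0,-0.3,0,0,0,0,0,0,-0.4,0,0,0,0,0,0,-0.4,0,0,0,0,0,0,-0.4])

```text
time_s: 9.0
position: [0.6166, -0.0276, 0.1426]
tool_rot: [[-0.996, 0.088, 0.0], [0.088, 0.996, -0.0], [-0.0, -0.0, -1.0]]
ft_force: [0.5, -0.1, 0.1]
grip_width: 0.0595
```

```bash
python3 p.py done 0 0 .004 0 0 0
python3 - <<'E'
from h import *
s=snap('side','s6.png')
crop(s,320,190,120,110,6,'e8.png')
E
```

```text
cmd [ 0.6161 -0.0278  0.1425] th 84.97200000000001 meas [ 0.6166 -0.0276  0.1426] th 84.97292351416044 zaxis [ 0.0001 -0.     -1.    ] F [ 0.4893 -0.0643  0.088 ] T [-0.0249 -0.0192  0.0233] w 0.05952271053863429 t 9.0
```

View pics/e8.png

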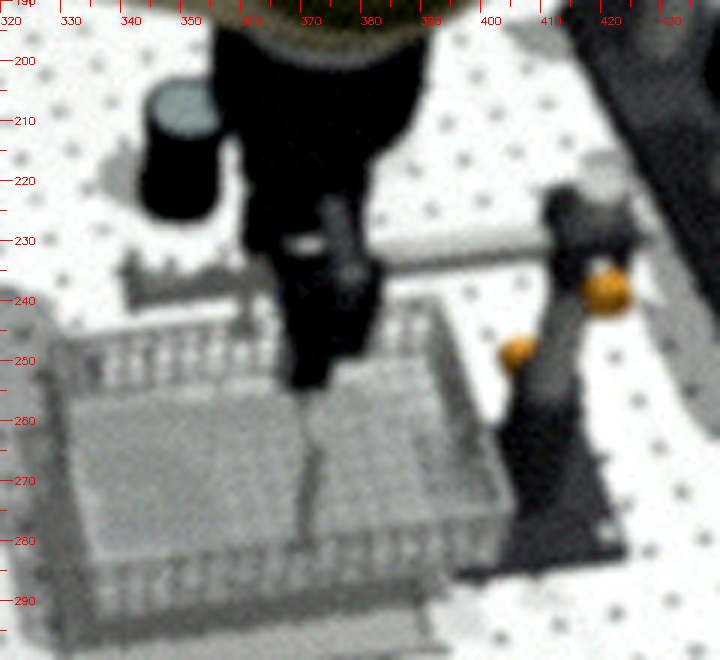

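Emit:
jog_arm(deltas=[0,0,-0.003,0,0,0,-0.4,0,0,-0.01,0,0,0,-0.4,0,0,-0.03,0,0,0,-0.4,0,0,-0.06,0,0,0,-0.4,0,0,-0.09,0,0,0,-0.4,0,0,-0.1,0,0,0,-0.4,0,0,-0.1,0,0,0,-0.4])

```text
time_s: 9.63
position: [0.6172, -0.0277, 0.2198]
tool_rot: [[-0.996, 0.088, 0.004], [0.088, 0.996, -0.001], [-0.004, -0.001, -1.0]]
ft_force: [1.0, 0.3, 0.5]
grip_width: 0.0599
```

```bash
python3 p.py done 0 0 -.1 0 0 0
python3 - <<'E'
from h import *
s=snap('side','s7.png')
crop(s,320,190,120,110,6,'e9.png')
E
python3 p.py sync to .425 .2255 .19 76.1
```

```text
cmd [ 0.6161 -0.0278  0.2175] th 84.97200000000001 meas [ 0.6172 -0.0277  0.2198] th 84.97374164370015 zaxis [ 0.0043 -0.0011 -1.    ] F [1.0466 0.2829 0.4855] T [ 0.0092 -0.0251  0.0211] w 0.05989746868018184 t 9.6333
cmd [ 0.6166 -0.0275  0.2179] th 84.97200000000001 meas [ 0.6166 -0.0275  0.2179] th 84.97506049732267 zaxis [ 0.0012 -0.0003 -1.    ] F [ 0.1642  1.0061 -0.5294] T [ 0.0245 -0.0205 -0.0113] w 0.059941410613342586 t 9.6833
[ 0.425   0.2255  0.19   76.1   ] -> [0.2841 0.3137 0.0372] [0.     0.     0.0493] rows 7.6
```

View pics/e9.png

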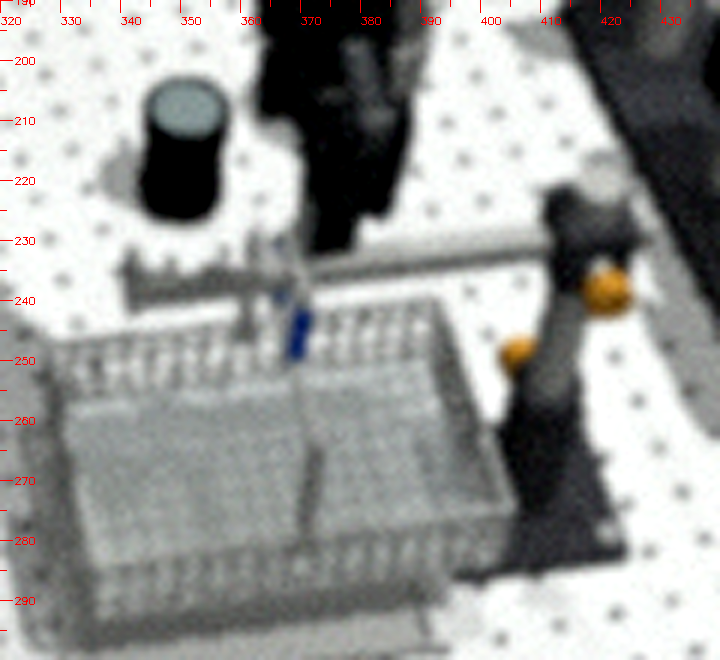

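Emit:
jog_arm(deltas=[0.015,0.017,0,0,0,0,-0.4,0.05,0.056,0,0,0,0.01,-0.6,0.095,0.105,0,0,0,0.02,-1,0.14,0.155,0,0,0,0.03,-1,0.185,0.205,0,0,0,0.04,-1,0.23,0.254,0,0,0,0.0495,-1,0.265,0.293,0,0,0,0.0495,-1,0.284,0.3135,0.015,0,0,0.0495,-1,0.284,0.3135,0.037,0,0,0.0495,-1,0.284,0.3135,0.037,0,0,0.0495,-1])

```text
time_s: 10.52
position: [0.4211, 0.2269, 0.1863]
tool_rot: [[-0.971, 0.237, -0.007], [0.237, 0.971, -0.001], [0.007, -0.003, -1.0]]
ft_force: [0.1, 0.3, -0.6]
grip_width: 0.0852
```

```bash
python3 p.py done .284 .3135 .037 0 0 .0495
python3 - <<'E'
from h import *
np.set_printoptions(precision=4,suppress=True)
print(onz('side',368,245.5,.1595))
s=snap('side','s8.png');t=snap('top','t8.png')
crop(s,230,150,80,85,7,'e10.png');crop(t,290,150,80,100,6,'e11.png')
E
python3 p.py sync to .425 .2255 .096 76.1
```

```text
cmd [0.425  0.2254 0.1901] th 76.06200000000001 meas [0.4211 0.2269 0.1863] th 76.28300968087778 zaxis [-0.0073 -0.0014 -1.    ] F [ 0.1064  0.2652 -0.5613] T [-0.0347  0.0514 -0.0161] w 0.08518778192321344 t 10.5167
[ 0.6113 -0.0454  0.1595]
cmd [0.4246 0.2252 0.1889] th 76.06200000000001 meas [0.4246 0.2252 0.1889] th 76.11344649065877 zaxis [-0.0025 -0.0009 -1.    ] F [ 0.1351 -0.8137 -0.4558] T [ 0.0025  0.0167 -0.0152] w 0.08515659850443466 t 10.6167
[ 0.425   0.2255  0.096  76.1   ] -> [-0.0005  0.0005  0.1239] [ 0.      0.     -0.0002] rows 2.2
```

View pics/e10.png

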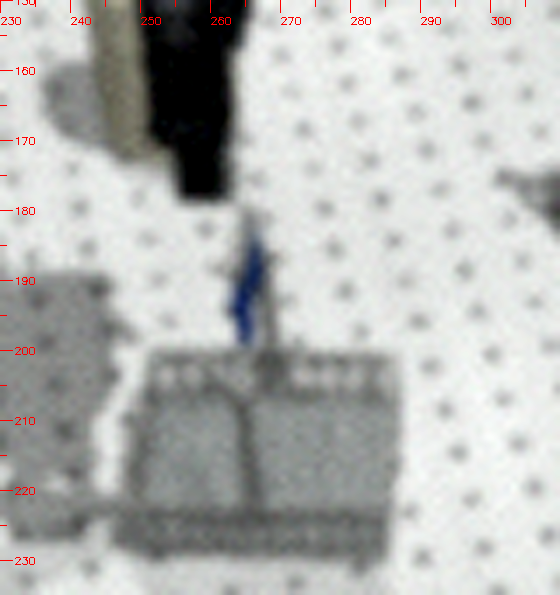

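View pics/e11.png

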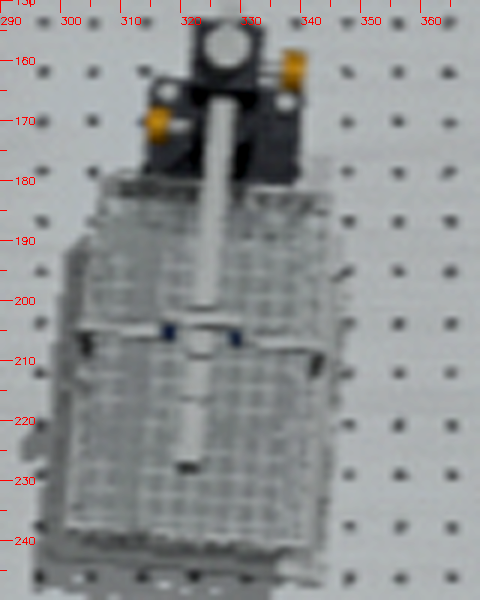

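Run:
```python
from h import *
np.set_printoptions(precision=4,suppress=True)
a,b=onz('top',318,205.2,.1595),onz('top',329,206.2,.1595);print('top inner handle',(a+b)/2,b-a)
y=np.array([.2403,.9707])
for w in(.045,.057):
    for z in(.189,.202):
        for dx in (-.011,.011): print(w,z,dx,proj('side',[*(np.array([.4246,.2252])-w*y+dx*np.array([.9707,-.2403])),z]))
```

```text
top inner handle [ 0.6155 -0.0293  0.1595] [-0.0026 -0.0285  0.    ]
0.045 0.189 -0.011 [256.9234 181.0617]
0.045 0.189 0.011 [266.1319 181.0941]
0.045 0.202 -0.011 [256.3999 177.0877]
0.045 0.202 0.011 [265.6911 177.1218]
0.057 0.189 -0.011 [256.5285 184.5956]
0.057 0.189 0.011 [265.798 184.627]
0.057 0.202 -0.011 [255.9979 180.627 ]
0.057 0.202 0.011 [265.3512 180.66  ]
```

Emit:
jog_arm(deltas=[0,0,0.04,0,0,0,-1,0,0,0.07,0,0,0,-1,0,0,0.1,0,0,0,-1,0,0,0.115,0,0,0,-1,0,0,0.123,0,0,0,-1,0,0,0.123,0,0,0,-1])

```text
time_s: 11.12
position: [0.4255, 0.2244, 0.0968]
tool_rot: [[-0.97, 0.242, -0.002], [0.242, 0.97, -0.0], [0.001, -0.001, -1.0]]
ft_force: [-0.3, -0.1, 0.7]
grip_width: 0.0856
```

```bash
python3 p.py done 0 0 .123 0 0 0
python3 - <<'E'
from h import *
s=snap('side','s9.png');t=snap('top','t9.png')
crop(s,230,150,80,85,7,'e12.png')
E
python3 p.py sync
```

```text
cmd [0.4246 0.2252 0.0967] th 76.06200000000001 meas [0.4255 0.2244 0.0968] th 75.96703677147177 zaxis [-0.0016 -0.0005 -1.    ] F [-0.3081 -0.1444  0.6939] T [-0.008   0.0362  0.0111] w 0.08562317919807434 t 11.1167
cmd [0.4259 0.2249 0.0982] th 76.06200000000001 meas [0.4259 0.2249 0.0982] th 76.00788233329622 zaxis [ 0.0011  0.0002 -1.    ] F [0.2954 0.6152 0.023 ] T [0.0244 0.0342 0.0124] w 0.08496851175329115 t 11.2167
```

View pics/e12.png

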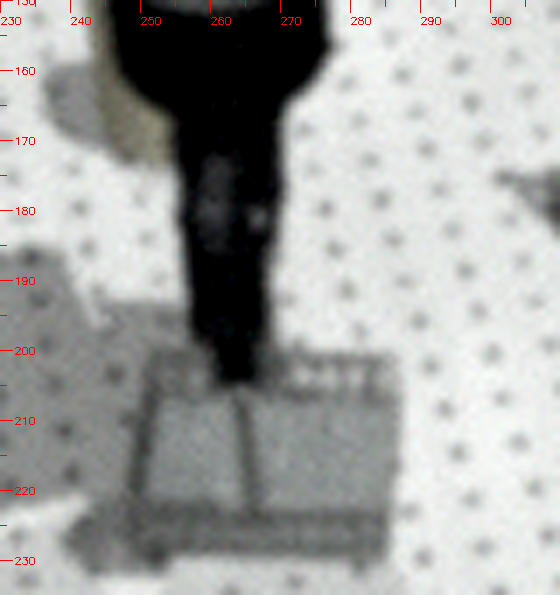

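Emit:
jog_arm(deltas=[0,0,0.0015,0,0,0,-0.5,0,0,0.0015,0,0,0,0,0,0,0.0015,0,0,0,0.5,0,0,0.0015,0,0,0,1,0,0,0.0015,0,0,0,1,0,0,0.0015,0,0,0,1,0,0,0.0015,0,0,0,1,0,0,0.0015,0,0,0,1,0,0,0.0015,0,0,0,1], grip_force=40)

```text
time_s: 11.97
position: [0.4249, 0.2253, 0.0964]
tool_rot: [[-0.971, 0.241, -0.0], [0.241, 0.971, -0.0], [0.0, -0.0, -1.0]]
ft_force: [0.1, 0.8, -1.2]
grip_width: 0.0328
```

```bash
python3 p.py done 0 0 .0015 0 0 0
python3 - <<'E'
from h import *
s=snap('side','s10.png')
crop(s,230,150,80,85,7,'e13.png')
E
python3 p.py sync
```

```text
cmd [0.4259 0.2249 0.0971] th 76.06200000000001 meas [0.4249 0.2253 0.0964] th 76.06394491734217 zaxis [-0.0003 -0.0001 -1.    ] F [ 0.1059  0.8437 -1.2335] T [-0.0073  0.0053 -0.0113] w 0.03284606222240911 t 11.9667
cmd [0.4249 0.2253 0.0964] th 76.06200000000001 meas [0.4249 0.2253 0.0964] th 76.06381685357198 zaxis [-0.0003 -0.0001 -1.    ] F [-0.2779 -0.0901 -2.115 ] T [-0.0027  0.0797 -0.0341] w 0.033434454148836425 t 12.0167
```

View pics/e13.png

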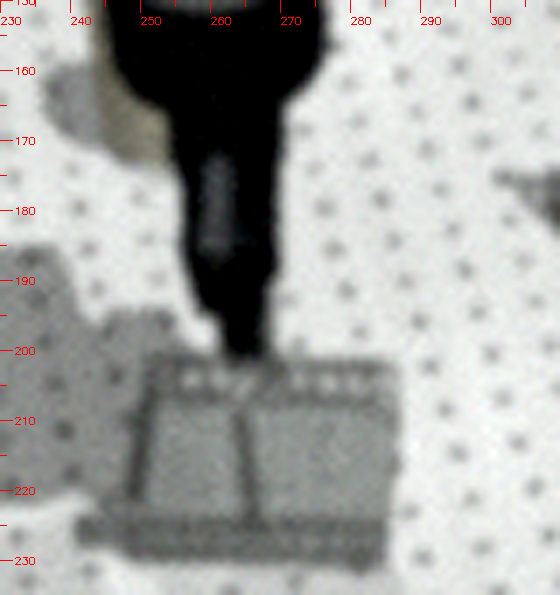

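Emit:
jog_arm(deltas=[0,0,-0.01,0,0,0,1,0,0,-0.03,0,0,0,1,0,0,-0.06,0,0,0,1,0,0,-0.09,0,0,0,1,0,0,-0.115,0,0,0,1,0,0,-0.12,0,0,0,1,0,0,-0.12,0,0,0,1])

```text
time_s: 12.6
position: [0.4253, 0.2255, 0.1875]
tool_rot: [[-0.971, 0.241, 0.003], [0.241, 0.971, 0.001], [-0.002, 0.001, -1.0]]
ft_force: [0.2, 0.1, -1.8]
grip_width: 0.0337
```

```bash
python3 p.py done 0 0 -.12 0 0 0 to .50 -.0175 .186 85
```

```text
cmd [0.4249 0.2253 0.1864] th 76.06200000000001 meas [0.4253 0.2255 0.1875] th 76.06651736112445 zaxis [ 0.0026  0.0007 -1.    ] F [ 0.1697  0.1369 -1.7598] T [-0.0466  0.0826  0.0075] w 0.03370023385858574 t 12.6
[ 0.5    -0.0175  0.186  85.    ] -> [-0.1752 -0.2901  0.0005] [ 0.      0.     -0.0497] rows 6.1
```

Emit:
jog_arm(deltas=[-0.006,-0.01,0,0,0,-0.003,1,-0.021,-0.035,0,0,0,-0.01,1,-0.045,-0.075,0,0,0,-0.018,1,-0.075,-0.125,0,0,0,-0.026,1,-0.105,-0.175,0,0,0,-0.034,1,-0.135,-0.225,0,0,0,-0.042,1,-0.16,-0.265,0,0,0,-0.0495,1,-0.172,-0.285,0,0,0,-0.0495,1,-0.175,-0.29,0,0,0,-0.0495,1,-0.175,-0.29,0,0,0,-0.0495,1,-0.175,-0.29,0,0,0,-0.0495,1])

```text
time_s: 13.52
position: [0.4993, -0.0165, 0.1856]
tool_rot: [[-0.996, 0.088, -0.002], [0.088, 0.996, 0.001], [0.002, 0.001, -1.0]]
ft_force: [0.1, -0.2, -1.7]
grip_width: 0.0334
```

```bash
python3 p.py done -.175 -.29 0 0 0 -.0495
python3 - <<'E'
from h import *
s=snap('side','s11.png')
crop(s,280,190,130,110,6,'e14.png')
E
python3 p.py sync to .596 -.0265 .186 85
```

```text
cmd [ 0.4999 -0.0174  0.1864] th 84.97200000000001 meas [ 0.4993 -0.0165  0.1856] th 84.97812139516984 zaxis [-0.002   0.0009 -1.    ] F [ 0.0716 -0.2312 -1.696 ] T [-0.0219 -0.0065 -0.023 ] w 0.033363402502836134 t 13.5167
cmd [ 0.4993 -0.0161  0.1859] th 84.97200000000001 meas [ 0.4993 -0.0161  0.1859] th 85.03030391282272 zaxis [-0.0014  0.0007 -1.    ] F [ 0.3066  0.2487 -0.9011] T [0.0558 0.0221 0.0003] w 0.032954878890442095 t 13.5667
[ 0.596  -0.0265  0.186  85.    ] -> [-0.1296 -0.0025 -0.0001] [ 0.      0.     -0.0002] rows 2.3
```

View pics/e14.png

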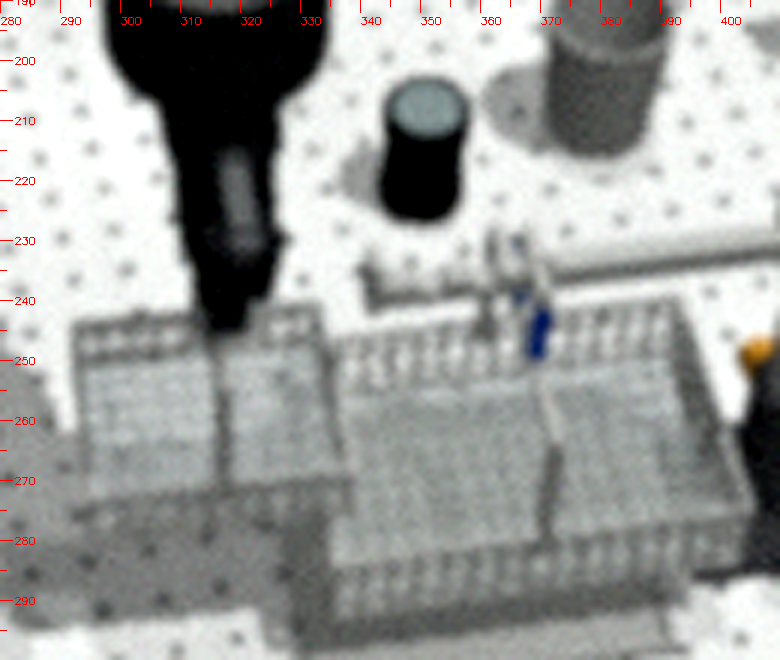

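Emit:
jog_arm(deltas=[-0.005,0,0,0,0,0,1,-0.018,0,0,0,0,0,1,-0.035,-0.0005,0,0,0,0,1,-0.055,-0.001,0,0,0,0,1,-0.075,-0.0015,0,0,0,0,1,-0.095,-0.002,0,0,0,0,1,-0.112,-0.002,0,0,0,0,1,-0.124,-0.0025,0,0,0,0,1,-0.1295,-0.0025,0,0,0,0,1,-0.1295,-0.0025,0,0,0,0,1,-0.1295,-0.0025,0,0,0,0,1])

```text
time_s: 14.48
position: [0.5962, -0.027, 0.1863]
tool_rot: [[-0.996, 0.087, -0.001], [0.087, 0.996, 0.0], [0.001, 0.0, -1.0]]
ft_force: [0.3, 0.1, -1.2]
grip_width: 0.0333
```

```bash
python3 p.py done -.1295 -.0025 0 0 0 0
python3 - <<'E'
from h import *
s=snap('side','s12.png')
crop(s,310,190,110,100,7,'e15.png')
E
python3 p.py
```

```text
cmd [ 0.5959 -0.0265  0.1859] th 84.97200000000001 meas [ 0.5962 -0.027   0.1863] th 85.02574909800376 zaxis [-0.0006  0.0002 -1.    ] F [ 0.3172  0.125  -1.2166] T [-0.0365  0.0007  0.0064] w 0.03325115473177635 t 14.4833Traceback (most recent call last):
  File "p.py", line 12, in <module>
    if a[0]=='done':
       ~^^^
IndexError: list index out of range
```

View pics/e15.png

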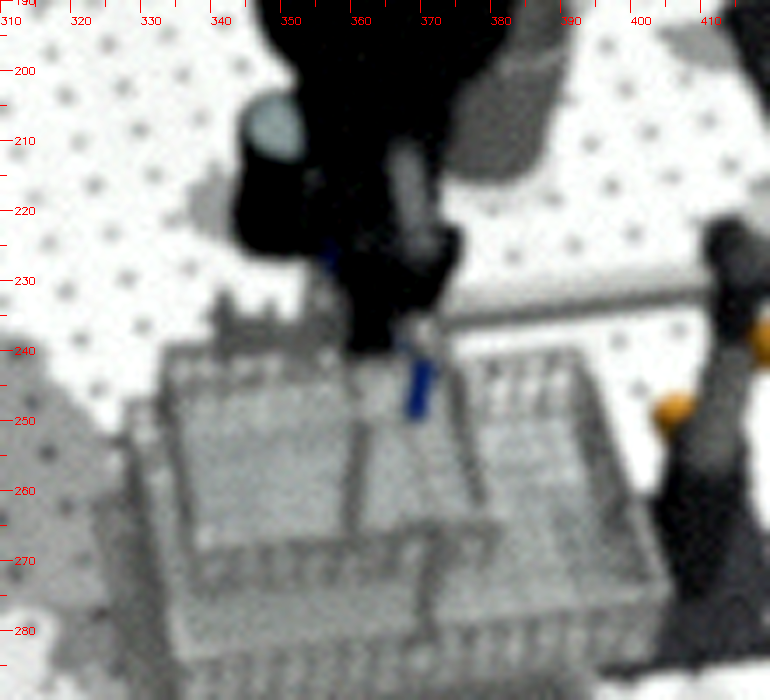

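Emit:
jog_arm(deltas=[0,0,0.006,0,0,0,1,0,0,0.015,0,0,0,1,0,0,0.024,0,0,0,1,0,0,0.033,0,0,0,1,0,0,0.04,0,0,0,1,0,0,0.044,0,0,0,1,0,0,0.0445,0,0,0,1])

```text
time_s: 15.12
position: [0.5963, -0.0277, 0.1522]
tool_rot: [[-0.996, 0.088, -0.001], [0.088, 0.996, 0.0], [0.001, 0.0, -1.0]]
ft_force: [0.3, 0.2, -1.8]
grip_width: 0.0335
```

Emit:
jog_arm(deltas=[0,0,0.001,0,0,0,1,0,0,0.002,0,0,0,1,0,0,0.003,0,0,0,1,0,0,0.003,0,0,0,1])

```text
time_s: 15.45
position: [0.5966, -0.0277, 0.1509]
tool_rot: [[-0.996, 0.088, 0.0], [0.088, 0.996, -0.0], [-0.0, -0.0, -1.0]]
ft_force: [-0.3, -0.7, -1.5]
grip_width: 0.0332
```

Emit:
jog_arm(deltas=[0,0,0.001,0,0,0,1,0,0,0.002,0,0,0,1,0,0,0.002,0,0,0,1])

```text
time_s: 15.7
position: [0.5965, -0.0277, 0.1493]
tool_rot: [[-0.996, 0.088, -0.0], [0.088, 0.996, 0.0], [0.0, 0.0, -1.0]]
ft_force: [0.5, -0.6, -2.3]
grip_width: 0.0333
```

Emit:
jog_arm(deltas=[0,0,0.001,0,0,0,1,0,0,0.002,0,0,0,1,0,0,0.002,0,0,0,1])

```text
time_s: 15.95
position: [0.5967, -0.0277, 0.1485]
tool_rot: [[-0.996, 0.088, 0.001], [0.088, 0.996, -0.0], [-0.001, -0.0, -1.0]]
ft_force: [-2.6, 0.1, 2.7]
grip_width: 0.0336
```

Emit:
jog_arm(deltas=[0.001,0,0,0,0,0,1,0.002,0,0,0,0,0,1,0.002,0,0,0,0,0,1])

```text
time_s: 16.2
position: [0.5958, -0.0278, 0.1485]
tool_rot: [[-0.996, 0.088, 0.003], [0.088, 0.996, -0.001], [-0.003, -0.0, -1.0]]
ft_force: [3.8, -0.5, 5.1]
grip_width: 0.0335
```

Emit:
jog_arm(deltas=[0.001,0,0,0,0,0,1,0.002,0,0,0,0,0,1,0.002,0,0,0,0,0,1])

```text
time_s: 16.45
position: [0.5943, -0.0277, 0.1486]
tool_rot: [[-0.996, 0.088, 0.003], [0.088, 0.996, -0.001], [-0.003, -0.0, -1.0]]
ft_force: [4.9, -1.7, 5.5]
grip_width: 0.0331
```

Emit:
jog_arm(deltas=[0.001,0,0,0,0,0,1,0.002,0,0,0,0,0,1,0.002,0,0,0,0,0,1])

```text
time_s: 16.7
position: [0.5928, -0.0276, 0.1486]
tool_rot: [[-0.996, 0.088, 0.003], [0.088, 0.996, -0.001], [-0.003, -0.0, -1.0]]
ft_force: [3.6, -0.3, 5.9]
grip_width: 0.0331
```

```bash
python3 p.py done .006 0 .0515 0 0 0
python3 - <<'E'
from h import *
s=snap('side','s13.png');t=snap('top','t13.png')
crop(s,310,190,110,100,7,'e16.png');crop(t,270,150,110,110,5,'e17.png')
E
```

```text
cmd [ 0.5914 -0.0261  0.1473] th 84.97200000000001 meas [ 0.5928 -0.0276  0.1486] th 84.96842015545573 zaxis [ 0.0026 -0.0007 -1.    ] F [ 3.64   -0.337   5.9048] T [-0.0054 -0.5325  0.0048] w 0.03311435636026613 t 16.7
```

View pics/e16.png

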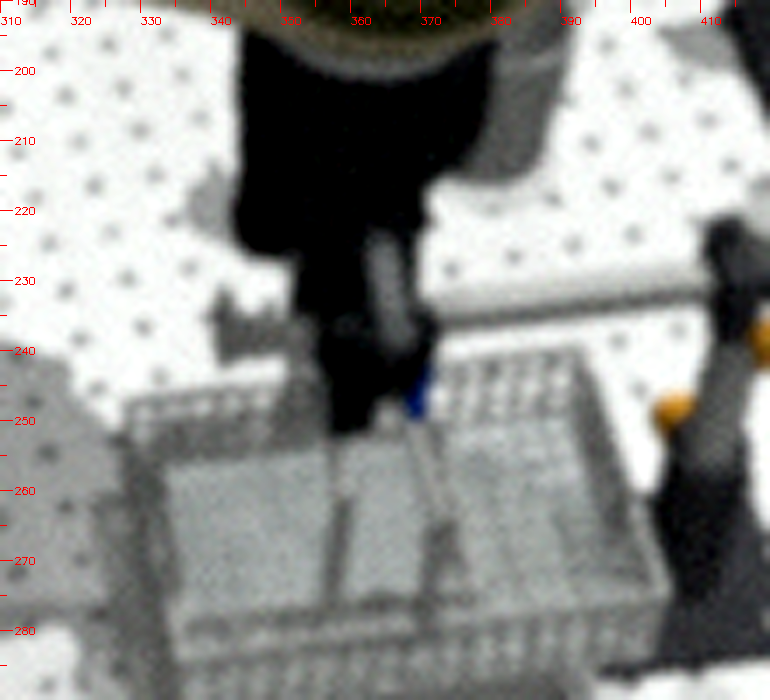

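View pics/e17.png

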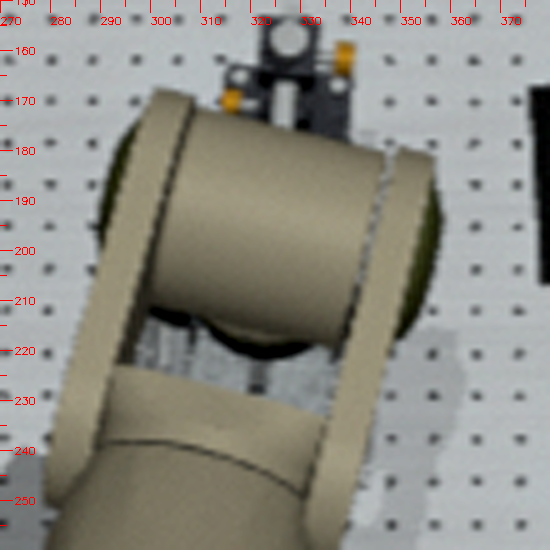

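Run:
```python
from h import *
y=np.array([np.cos(np.radians(85)),np.sin(np.radians(85))]);x=np.array([y[1],-y[0]])
L=np.array([.6155,-.0293])
for z in(.04,.08):print('L',z,proj('side',[*(L-.055*y),z]))
for d in(.018,.020,.022,.024,.026):
    M=L-d*x
    print(d,[proj('side',[*(M-.042*y),z]).round(1) for z in(.053,.083)])
print('Lgrip',proj('side',[*(L-.0145*y),.1595]))
```

```text
L 0.04 [368.4081869  289.20519547]
L 0.08 [369.91514122 279.69258513]
0.018 [array([360.2, 282.6]), array([361.2, 275.4])]
0.02 [array([359.4, 282.7]), array([360.3, 275.5])]
0.022 [array([358.6, 282.8]), array([359.5, 275.6])]
0.024 [array([357.7, 282.9]), array([358.6, 275.7])]
0.026 [array([356.9, 283. ]), array([357.8, 275.8])]
Lgrip [369.03886718 244.67030932]
```

Run:
```python
from h import *
y=np.array([np.cos(np.radians(85)),np.sin(np.radians(85))]);x=np.array([y[1],-y[0]])
T=np.array([.5962,-.027]); s=.1863+.0306
for nm,T,s,im in(('s12',np.array([.5962,-.027]),.2169,'pics/s12.png'),('s13',np.array([.5928,-.0276]),.180,'pics/s13.png')):
    for z in (s-.127,s-.097,s-.04):print(nm,z-s,proj('side',[*(T-.042*y),z]).round(1))
    L=np.array([.6155,-.0293])
    for z in(.04,.08,.135):print('L',z,proj('side',[*(L-.055*y),z]).round(1))
    b=cv2.imread(im)[:,:,::-1]; crop(b,345,235,45,55,11,nm+'z.png')
```

```text
s12 -0.127 [360.7 273.5]
s12 -0.097 [361.7 265.9]
s12 -0.04000000000000001 [363.7 250.4]
L 0.04 [368.4 289.2]
L 0.08 [369.9 279.7]
L 0.135 [372.1 265.7]
s13 -0.127 [358.3 283. ]
s13 -0.097 [359.2 275.7]
s13 -0.04000000000000001 [361.  261.1]
L 0.04 [368.4 289.2]
L 0.08 [369.9 279.7]
L 0.135 [372.1 265.7]
```

View pics/s12z.png

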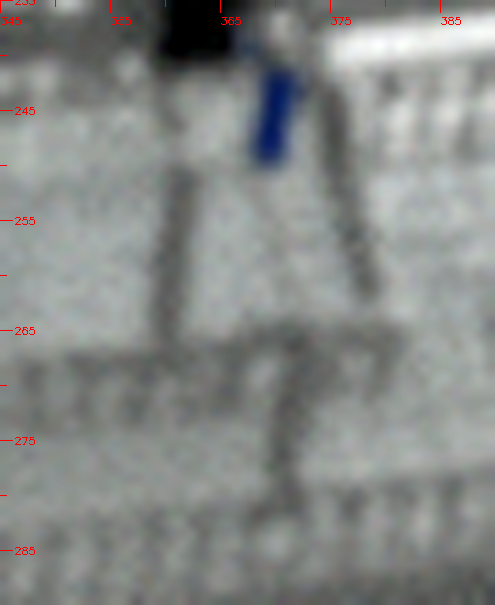

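View pics/s13z.png

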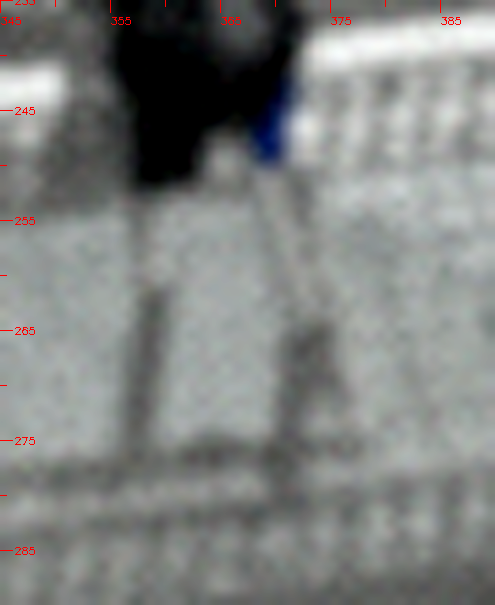

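Emit:
jog_arm(deltas=[0,0,-0.002,0,0,0,1,0,0,-0.003,0,0,0,1,-0.003,0,-0.003,0,0,0,1,-0.006,0,-0.003,0,0,0,1,-0.0095,0,-0.003,0,0,0,1,-0.0095,0,-0.002,0,0,0,1,-0.0095,0,-0.001,0,0,0,1,-0.0095,0,-0.001,0,0,0,1])

```text
time_s: 17.47
position: [0.599, -0.0279, 0.1483]
tool_rot: [[-0.996, 0.088, -0.001], [0.088, 0.996, 0.0], [0.001, 0.0, -1.0]]
ft_force: [0.9, 0.1, -2.6]
grip_width: 0.0329
```

```bash
python3 p.py done -.0095 0 -.001 0 0 0
```

```text
cmd [ 0.5985 -0.0267  0.148 ] th 84.97200000000001 meas [ 0.599  -0.0279  0.1483] th 84.9716474495034 zaxis [-0.0006  0.0001 -1.    ] F [ 0.8569  0.0641 -2.5664] T [-0.0868 -0.0159 -0.0087] w 0.03288058721400669 t 17.4667
```

Emit:
jog_arm(deltas=[0,0,0.001,0,0,0,1,0,0,0.002,0,0,0,1,0,0,0.002,0,0,0,1])

```text
time_s: 17.72
position: [0.5991, -0.028, 0.147]
tool_rot: [[-0.996, 0.088, -0.0], [0.088, 0.996, -0.0], [0.0, -0.0, -1.0]]
ft_force: [0.8, -0.9, -1.7]
grip_width: 0.0336
```

Below the flat top without contact, so the bar is entering the notch. Continue.

Emit:
jog_arm(deltas=[0,0,0.001,0,0,0,1,0,0,0.002,0,0,0,1,0,0,0.002,0,0,0,1])

```text
time_s: 17.97
position: [0.5992, -0.028, 0.1455]
tool_rot: [[-0.996, 0.088, -0.0], [0.088, 0.996, 0.0], [0.0, 0.0, -1.0]]
ft_force: [0.7, -0.1, -1.5]
grip_width: 0.0332
```

Emit:
jog_arm(deltas=[0,0,0.001,0,0,0,1,0,0,0.0015,0,0,0,1,0,0,0.0015,0,0,0,1])

```text
time_s: 18.22
position: [0.5992, -0.028, 0.1444]
tool_rot: [[-0.996, 0.088, 0.0], [0.088, 0.996, -0.0], [-0.0, -0.0, -1.0]]
ft_force: [1.0, 0.1, -1.7]
grip_width: 0.0335
```

Emit:
jog_arm(deltas=[0,0,0.001,0,0,0,1,0,0,0.001,0,0,0,1,0,0,0.001,0,0,0,1])

```text
time_s: 18.47
position: [0.5992, -0.028, 0.1438]
tool_rot: [[-0.996, 0.088, 0.0], [0.088, 0.996, -0.0], [-0.0, -0.0, -1.0]]
ft_force: [0.5, 0.4, -1.0]
grip_width: 0.0332
```

Emit:
jog_arm(deltas=[0,0,0.001,0,0,0,1,0,0,0.001,0,0,0,1])

```text
time_s: 18.63
position: [0.5992, -0.028, 0.1436]
tool_rot: [[-0.996, 0.088, 0.001], [0.088, 0.996, -0.0], [-0.001, -0.0, -1.0]]
ft_force: [-1.9, 0.6, 4.2]
grip_width: 0.0329
```

Emit:
jog_arm(deltas=[0,0,-0.001,0,0,0,1,0,0,-0.001,0,0,0,0.15,0,0,-0.001,0,0,0,0,0,0,-0.001,0,0,0,-0.2,0,0,-0.001,0,0,0,-0.4,0,0,-0.001,0,0,0,-0.4,0,0,-0.001,0,0,0,-0.4])

```text
time_s: 19.22
position: [0.5992, -0.028, 0.1437]
tool_rot: [[-0.996, 0.088, -0.0], [0.088, 0.996, 0.0], [0.0, 0.0, -1.0]]
ft_force: [0.6, -0.3, 0.1]
grip_width: 0.0596
```

```bash
python3 p.py done 0 0 .0065 0 0 0
python3 - <<'E'
from h import *
s=snap('side','s14.png')
crop(s,310,190,110,100,7,'e18.png')
E
```

```text
cmd [ 0.5985 -0.0267  0.1432] th 84.97200000000001 meas [ 0.5992 -0.028   0.1437] th 84.97264583478525 zaxis [-0.0001  0.     -1.    ] F [ 0.5901 -0.2694  0.1067] T [ 0.0007  0.0262 -0.0534] w 0.05959298120742538 t 19.2167
```

View pics/e18.png

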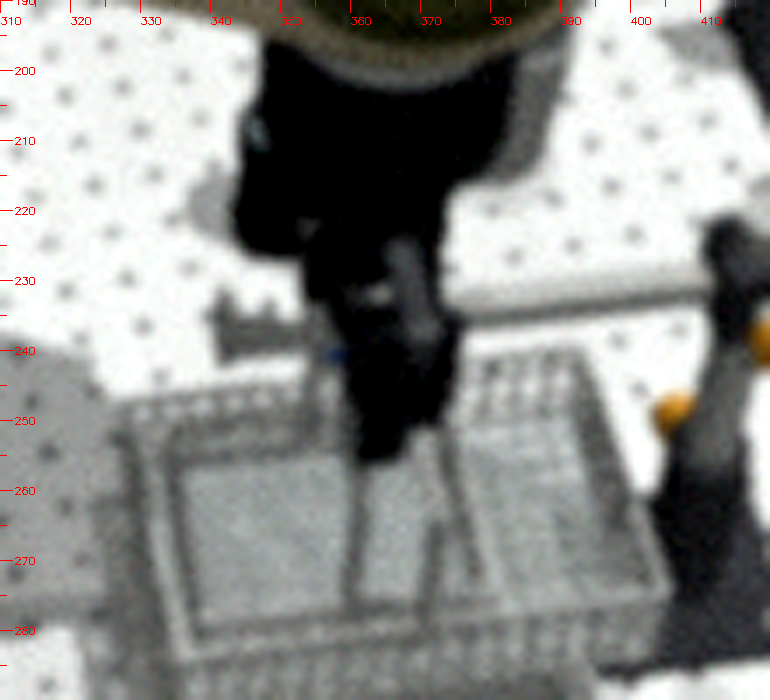

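Emit:
jog_arm(deltas=[0,0,-0.003,0,0,0,-0.4,0,0,-0.01,0,0,0,-0.4,0,0,-0.03,0,0,0,-0.4,0,0,-0.06,0,0,0,-0.4,0,0,-0.09,0,0,0,-0.4,0,0,-0.1,0,0,0,-0.4,0,0,-0.1,0,0,0,-0.4])

```text
time_s: 19.85
position: [0.5999, -0.0281, 0.2209]
tool_rot: [[-0.996, 0.088, 0.004], [0.088, 0.996, -0.001], [-0.004, -0.001, -1.0]]
ft_force: [0.5, -0.4, 0.1]
grip_width: 0.0599
```

```bash
python3 p.py done 0 0 -.1 0 0 0
python3 - <<'E'
from h import *
np.set_printoptions(precision=4,suppress=True)
s=snap('side','s15.png');t=snap('top','t15.png')
crop(s,295,120,65,80,7,'f1.png');crop(t,150,170,75,75,7,'f2.png');crop(s,310,190,110,100,7,'f3.png')
print('orange base',onz('top',175,196,.01),'beaker',onz('top',248,172,.075),'tube',onz('top',257,205,.058))
E
python3 p.py sync
```

```text
cmd [ 0.5985 -0.0267  0.2182] th 84.97200000000001 meas [ 0.5999 -0.0281  0.2209] th 84.97369655885169 zaxis [ 0.0043 -0.0011 -1.    ] F [ 0.5014 -0.445   0.0522] T [-0.0549 -0.003   0.0177] w 0.05988710151009223 t 19.85
orange base [0.6699 0.4033 0.01  ] beaker [0.7255 0.1812 0.075 ] tube [0.6352 0.1568 0.058 ]
cmd [ 0.5988 -0.0279  0.2179] th 84.97200000000001 meas [ 0.5988 -0.0279  0.2179] th 84.97155229049454 zaxis [-0.001   0.0003 -1.    ] F [-0.4683 -0.6149 -1.0751] T [ 0.0158 -0.0331  0.0273] w 0.05985230424989485 t 19.95
```

View pics/f1.png

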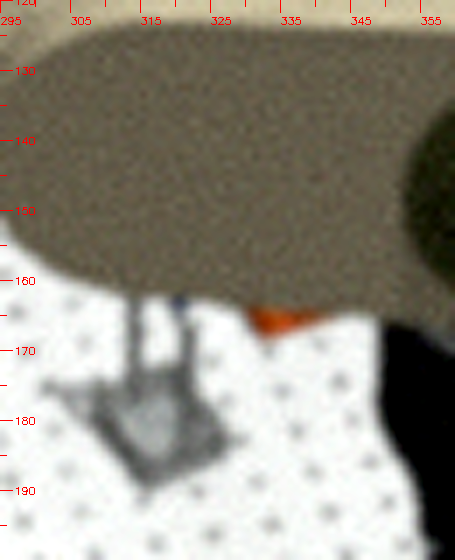

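View pics/f2.png

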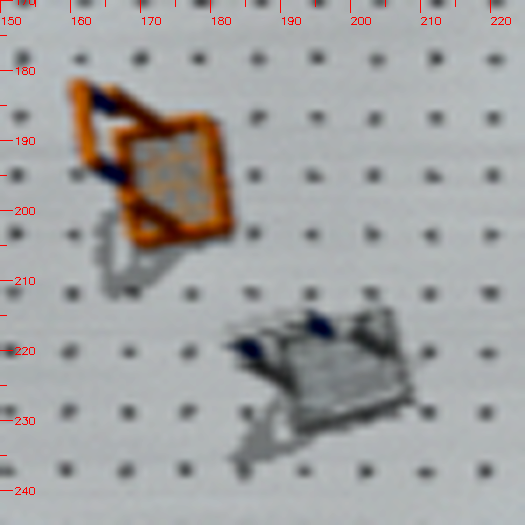

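View pics/f3.png

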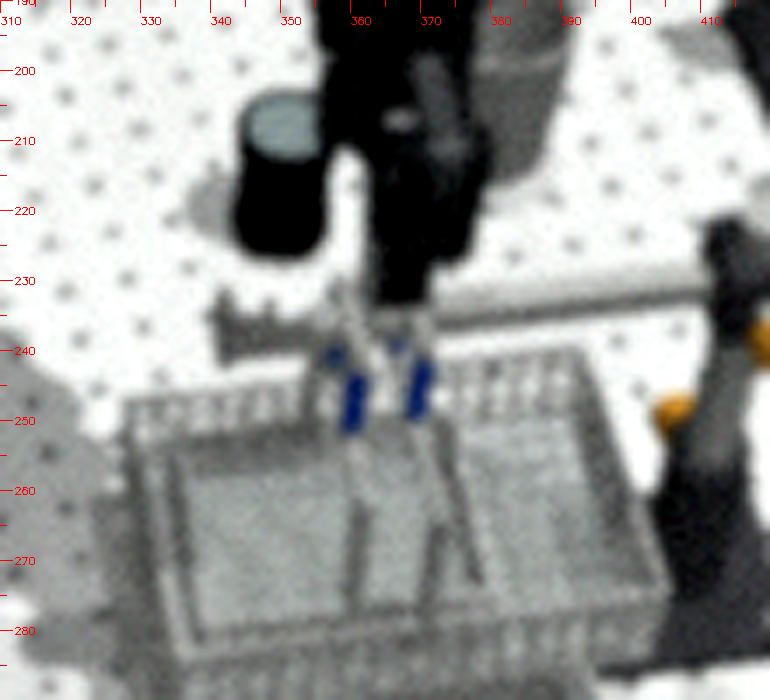

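```bash
python3 - <<'E'
from h import *
np.set_printoptions(precision=4,suppress=True)
def rim(n,pts,z):
    Q=np.array([onz(n,*p,z)[:2] for p in pts]);c=Q.mean(0);d=(Q[0]+Q[1]-Q[2]-Q[3])/2;w=(Q[0]+Q[3]-Q[1]-Q[2])/2
    print(n,'c',c,np.linalg.norm(d),np.linalg.norm(w),np.degrees(np.arctan2(d[1],d[0])),np.degrees(np.arctan2(-w[0],w[1])))
rim('top',[(190.7,218.9),(205.7,214.3),(208.6,227.1),(192.4,231.7)],.02)
a,b=onz('top',185.3,219.7,.1035),onz('top',195.6,216.6,.1035);print('top grips',(a+b)/2,np.degrees(np.arctan2(*(a-b)[[1,0]])),np.linalg.norm(a-b))
a,b=onz('side',315.07,153.78,.1035),onz('side',320.46,159.34,.1035);print('side grips',(a+b)/2,np.degrees(np.arctan2(*(a-b)[[1,0]])),np.linalg.norm(a-b))
# same check on the medium, large (on table)
print('med top -y grip',onz('top',231.2,281.1,.1115),'side',onz('side',264.2,194.7,.1115))
a,b=onz('top',428.2,254.4,.1195),onz('top',438.8,257.2,.1195);print('large top',(a+b)/2)
E
python3 p.py sync to .588 .3295 .19 107 .588 .3295 .23 107
```

```text
top c [0.5892 0.3272] 0.03797843968711467 0.04659737389733769 11.732520557423838 16.824816708599222
top grips [0.5905 0.3304 0.1035] 107.1726864132992 0.02895569435069823
side grips [0.5899 0.3303 0.1035] 109.07744483634494 0.027496557281645583
med top -y grip [0.4209 0.2147 0.1115] side [0.419  0.2116 0.1115]
large top [ 0.4892 -0.3204  0.1195]
cmd [ 0.5988 -0.0279  0.2179] th 84.97200000000001 meas [ 0.5988 -0.0279  0.2179] th 84.97155229049454 zaxis [-0.001   0.0003 -1.    ] F [-0.4683 -0.6149 -1.0751] T [ 0.0158 -0.0331  0.0273] w 0.05985230424989485 t 19.95
[  0.588    0.3295   0.19   107.    ] -> [0.0562 0.4734 0.0372] [ 0.      0.     -0.1224] rows 8.6
[  0.588    0.3295   0.23   107.    ] -> [ 0.0562  0.4734 -0.0162] [ 0.      0.     -0.1224] rows 8.6
```

Emit:
jog_arm(deltas=[0.002,0.015,0,0,0,-0.01,-0.4,0.006,0.05,0,0,0,-0.025,-0.4,0.012,0.1,0,0,0,-0.045,-0.6,0.018,0.15,0,0,0,-0.065,-0.6,0.024,0.2,0,0,0,-0.085,-0.6,0.03,0.25,0,0,0,-0.1,-0.6,0.036,0.3,0,0,0,-0.115,-0.6,0.042,0.35,0,0,0,-0.125,-0.6,0.048,0.4,0,0,0,-0.125,-0.6,0.053,0.445,0.01,0,0,-0.125,-0.6,0.056,0.469,0.03,0,0,-0.125,-0.6,0.056,0.4735,0.037,0,0,-0.125,-0.6])

```text
time_s: 20.95
position: [0.5861, 0.3334, 0.1872]
tool_rot: [[-0.952, -0.306, -0.005], [-0.306, 0.952, -0.001], [0.005, 0.001, -1.0]]
ft_force: [-0.5, 0.2, -0.8]
grip_width: 0.0685
```

```bash
python3 p.py done .056 .4735 .037 0 0 -.125
python3 - <<'E'
from h import *
s=snap('side','s16.png');t=snap('top','t16.png')
crop(s,290,110,65,80,7,'f4.png');crop(t,290,150,70,100,6,'f5.png')
E
python3 p.py sync to .588 .3297 .088 107.5
```

```text
cmd [0.5881 0.3296 0.1901] th 107.47200000000001 meas [0.5861 0.3334 0.1872] th 107.79839543448051 zaxis [-0.0051 -0.0009 -1.    ] F [-0.5126  0.2471 -0.813 ] T [-0.0402 -0.0062 -0.0221] w 0.06849436330302569 t 20.95
cmd [0.5872 0.3303 0.1884] th 107.47200000000001 meas [0.5872 0.3303 0.1884] th 107.62378750620049 zaxis [-0.0044 -0.0017 -1.    ] F [-0.5089 -0.2017  0.3367] T [-0.0162 -0.0165 -0.0008] w 0.06870905741315309 t 21.05
[  0.588    0.3297   0.088  107.5   ] -> [-0.0008 -0.0011  0.1338] [ 0.      0.     -0.0002] rows 2.4
```

View pics/f4.png

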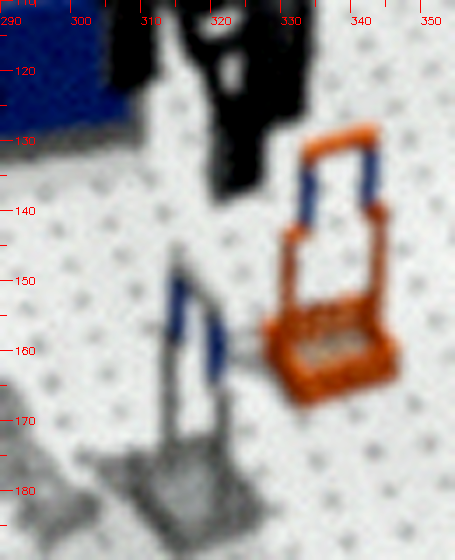

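View pics/f5.png

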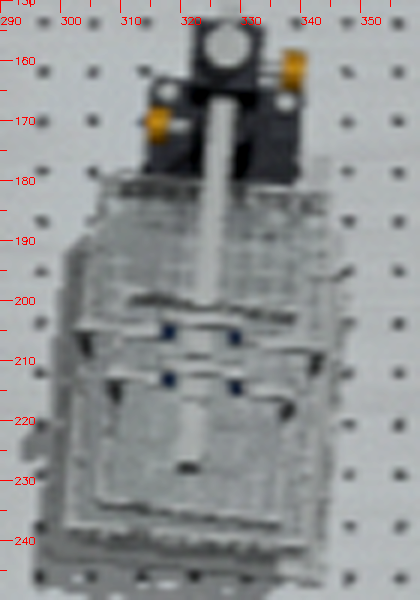

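Emit:
jog_arm(deltas=[-0.001,-0.001,0.04,0,0,0,-0.6,-0.001,-0.001,0.08,0,0,0,-0.6,-0.001,-0.001,0.11,0,0,0,-0.6,-0.001,-0.001,0.125,0,0,0,-0.6,-0.001,-0.001,0.133,0,0,0,-0.6,-0.001,-0.001,0.133,0,0,0,-0.6])

```text
time_s: 21.55
position: [0.5896, 0.3282, 0.0909]
tool_rot: [[-0.954, -0.3, -0.001], [-0.3, 0.954, -0.0], [0.001, -0.0, -1.0]]
ft_force: [-0.3, -0.3, 0.6]
grip_width: 0.0686
```

```bash
python3 p.py done -.001 -.001 .133 0 0 0
python3 - <<'E'
from h import *
s=snap('side','s17.png')
crop(s,290,110,65,80,7,'f6.png')
E
python3 p.py sync to .588 .3297 .088 107.5
```

```text
cmd [0.5881 0.3298 0.0886] th 107.47200000000001 meas [0.5896 0.3282 0.0909] th 107.43297174791125 zaxis [-0.0008 -0.0004 -1.    ] F [-0.2928 -0.2638  0.5715] T [0.0399 0.003  0.0485] w 0.06861361730615771 t 21.55
cmd [0.59   0.3286 0.0921] th 107.47200000000001 meas [0.59   0.3286 0.0921] th 107.44252836682838 zaxis [ 0.001   0.0003 -1.    ] F [-0.0674 -0.5649  0.2639] T [-0.0263  0.0269  0.0069] w 0.06832890166818847 t 21.6
[  0.588    0.3297   0.088  107.5   ] -> [0.0021 0.0022 0.0055] [ 0.      0.     -0.0002] rows 0.1
```

View pics/f6.png

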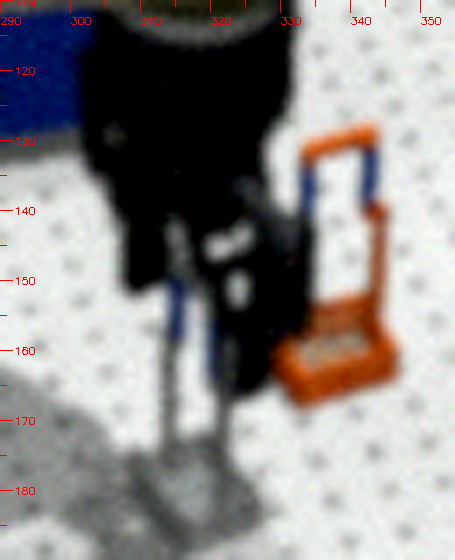

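Emit:
jog_arm(deltas=[0.002,0.001,0.004,0,0,0,-0.6,0.002,0.001,0.004,0,0,0,-0.6,0.002,0.001,0.004,0,0,0,-0.6,0.002,0.001,0.004,0,0,0,-0.6])

```text
time_s: 21.93
position: [0.5879, 0.3294, 0.089]
tool_rot: [[-0.954, -0.3, 0.001], [-0.3, 0.954, 0.0], [-0.001, 0.0, -1.0]]
ft_force: [-0.1, 0.2, 0.1]
grip_width: 0.0686
```

Emit:
jog_arm(deltas=[0,0,0.001,0,0,0,0,0,0,0.001,0,0,0,0.5,0,0,0.001,0,0,0,1,0,0,0.001,0,0,0,1,0,0,0.001,0,0,0,1,0,0,0.001,0,0,0,1,0,0,0.001,0,0,0,1,0,0,0.001,0,0,0,1], grip_force=30)

```text
time_s: 22.6
position: [0.5878, 0.3293, 0.0876]
tool_rot: [[-0.954, -0.3, 0.0], [-0.3, 0.954, 0.0], [-0.0, 0.0, -1.0]]
ft_force: [0.5, 0.4, 0.7]
grip_width: 0.0332
```

```bash
python3 - <<'E'
from h import *
s=snap('side','s18.png')
crop(s,290,110,65,80,7,'f7.png')
E
python3 p.py sync to .588 .3297 .182 107.5
```

```text
cmd [0.5877 0.3293 0.0875] th 107.47200000000001 meas [0.5877 0.3293 0.0875] th 107.47297936081317 zaxis [ 0.0001  0.0001 -1.    ] F [-1.288   0.0416  0.3061] T [0.1498 0.0316 0.0744] w 0.03365348618267621 t 22.65
[  0.588    0.3297   0.182  107.5   ] -> [-0.0005  0.0004 -0.1259] [ 0.      0.     -0.0002] rows 2.3
```

View pics/f7.png

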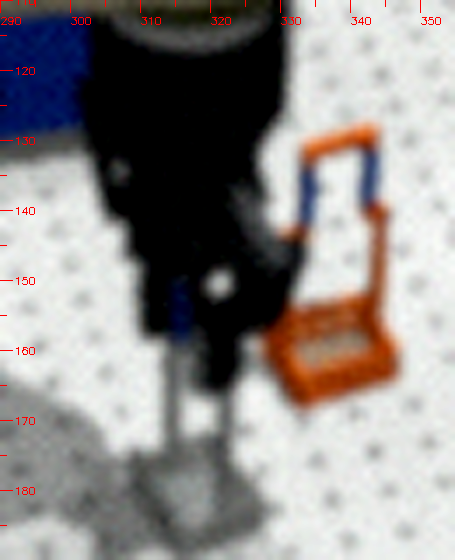

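Emit:
jog_arm(deltas=[0,0,-0.01,0,0,0,1,0,0,-0.03,0,0,0,1,0,0,-0.06,0,0,0,1,0,0,-0.09,0,0,0,1,0,0,-0.12,0,0,0,1,0,0,-0.126,0,0,0,1,0,0,-0.126,0,0,0,1])

```text
time_s: 23.23
position: [0.5882, 0.3294, 0.1836]
tool_rot: [[-0.954, -0.3, 0.003], [-0.3, 0.954, 0.001], [-0.003, 0.0, -1.0]]
ft_force: [-0.5, -0.2, -1.9]
grip_width: 0.0336
```

```bash
python3 p.py done 0 0 -.126 0 0 0 to .50 -.0175 .182 85
```

```text
cmd [0.5877 0.3293 0.182 ] th 107.47200000000001 meas [0.5882 0.3294 0.1836] th 107.47038942631777 zaxis [ 0.0032  0.001  -1.    ] F [-0.4566 -0.1871 -1.8654] T [0.0066 0.0178 0.0267] w 0.03358378750737812 t 23.2333
[ 0.5    -0.0175  0.182  85.    ] -> [ 0.2504 -0.406   0.0001] [0.     0.     0.1248] rows 8.6
```

Emit:
jog_arm(deltas=[0.01,-0.016,0,0,0,0.01,1,0.03,-0.048,0,0,0,0.025,1,0.055,-0.09,0,0,0,0.045,1,0.082,-0.134,0,0,0,0.065,1,0.11,-0.178,0,0,0,0.085,1,0.137,-0.222,0,0,0,0.1,1,0.164,-0.266,0,0,0,0.115,1,0.191,-0.31,0,0,0,0.125,1,0.218,-0.353,0,0,0,0.125,1,0.24,-0.389,0,0,0,0.125,1,0.248,-0.402,0,0,0,0.125,1,0.2505,-0.406,0,0,0,0.125,1])

```text
time_s: 24.23
position: [0.499, -0.0192, 0.1808]
tool_rot: [[-0.996, 0.091, -0.002], [0.091, 0.996, 0.0], [0.002, 0.0, -1.0]]
ft_force: [0.6, 0.5, -1.2]
grip_width: 0.0335
```

Emit:
jog_arm(deltas=[0,0,0,0,0,0,1,0,0,0,0,0,0,1])

```text
time_s: 24.4
position: [0.5, -0.0166, 0.1815]
tool_rot: [[-0.996, 0.087, -0.001], [0.087, 0.996, 0.001], [0.001, 0.001, -1.0]]
ft_force: [-0.9, 0.6, -0.9]
grip_width: 0.0331
```

```bash
python3 p.py done .2505 -.406 0 0 0 .125
python3 - <<'E'
from h import *
s=snap('side','s19.png')
crop(s,290,190,110,100,7,'f8.png')
y=np.array([np.cos(np.radians(85)),np.sin(np.radians(85))])
o=env.observe();T=o['position'];S=T[2]+.0315
for z in(S-.119,S-.099,S-.04):print(z-S,proj('side',[*(T[:2]-.024*y),z]).round(1))
E
python3 p.py sync
```

```text
cmd [ 0.5    -0.0175  0.182 ] th 84.97200000000001 meas [ 0.5    -0.0166  0.1815] th 85.0112654006481 zaxis [-0.0008  0.0006 -1.    ] F [-0.8719  0.5671 -0.9012] T [ 0.0369  0.0527 -0.0379] w 0.033146512145354134 t 24.4
-0.119 [317.9 270.7]
-0.099 [317.9 265.6]
-0.04000000000000001 [318.1 249.6]
cmd [ 0.5001 -0.0164  0.1816] th 84.97200000000001 meas [ 0.5001 -0.0164  0.1816] th 85.04967039185624 zaxis [-0.0006  0.0005 -1.    ] F [-0.2015 -0.7101 -0.9055] T [0.0081 0.0264 0.0027] w 0.03357071219348811 t 24.45
```

View pics/f8.png

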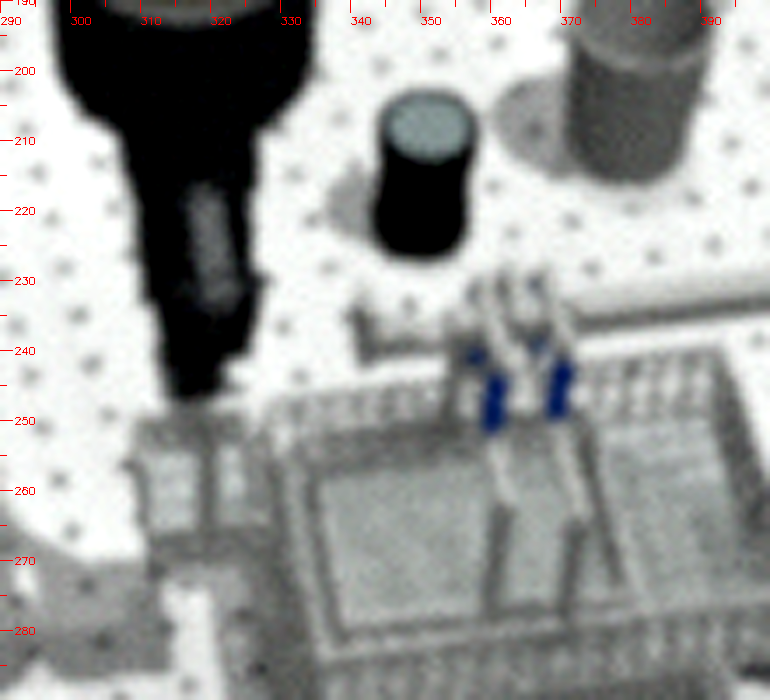

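```bash
python3 p.py to .575 -.0252 .1816 85
```

```text
cmd [ 0.5001 -0.0164  0.1816] th 84.97200000000001 meas [ 0.5001 -0.0164  0.1816] th 85.04967039185624 zaxis [-0.0006  0.0005 -1.    ] F [-0.2015 -0.7101 -0.9055] T [0.0081 0.0264 0.0027] w 0.03357071219348811 t 24.45
[ 0.575  -0.0252  0.1816 85.    ] -> [-0.1005 -0.003  -0.    ] [ 0.      0.     -0.0002] rows 1.8
```

Emit:
jog_arm(deltas=[-0.005,0,0,0,0,0,1,-0.015,0,0,0,0,0,1,-0.03,-0.001,0,0,0,0,1,-0.045,-0.0015,0,0,0,0,1,-0.06,-0.002,0,0,0,0,1,-0.075,-0.0025,0,0,0,0,1,-0.088,-0.003,0,0,0,0,1,-0.097,-0.003,0,0,0,0,1,-0.1,-0.003,0,0,0,0,1,-0.1,-0.003,0,0,0,0,1,-0.1,-0.003,0,0,0,0,1])

```text
time_s: 25.37
position: [0.5743, -0.0261, 0.1818]
tool_rot: [[-0.996, 0.087, -0.0], [0.087, 0.996, 0.0], [0.0, 0.0, -1.0]]
ft_force: [-0.6, 0.2, -0.9]
grip_width: 0.0335
```

```bash
python3 p.py done -.1 -.003 0 0 0 0
python3 - <<'E'
from h import *
s=snap('side','s20.png')
crop(s,320,190,90,100,7,'f9.png')
y=np.array([np.cos(np.radians(85)),np.sin(np.radians(85))])
o=env.observe();T=o['position'];S=T[2]+.0315;print(T)
for z in(S-.119,S-.099,S-.04):print(z-S,proj('side',[*(T[:2]-.024*y),z]).round(1))
E
```

```text
cmd [ 0.5746 -0.0252  0.1816] th 84.97200000000001 meas [ 0.5743 -0.0261  0.1818] th 84.99211520013722 zaxis [-0.0005  0.0001 -1.    ] F [-0.5796  0.1848 -0.8786] T [ 0.0491 -0.0041 -0.0011] w 0.033515664679882366 t 25.3667
[ 0.57415997 -0.02614653  0.18195252]
-0.119 [350.  267.6]
-0.099 [350.5 262.5]
-0.04000000000000001 [352.1 246.5]
```

View pics/f9.png

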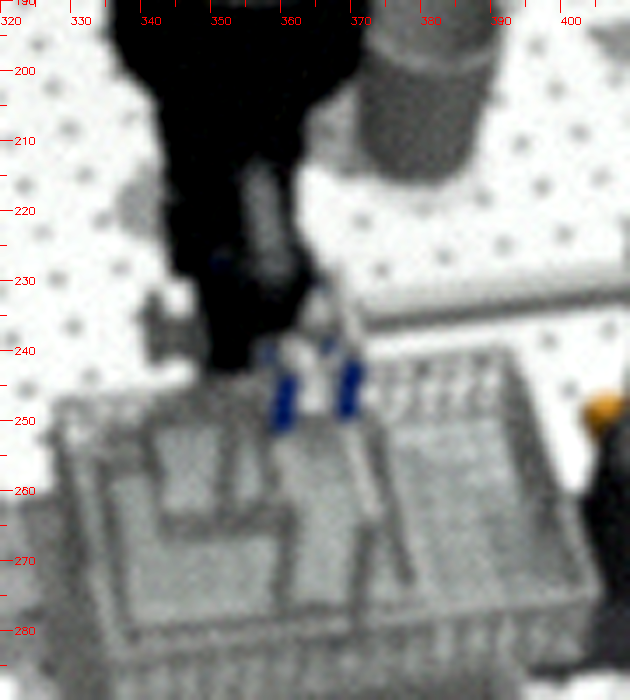

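Emit:
jog_arm(deltas=[0,0,0.006,0,0,0,1,0,0,0.015,0,0,0,1,0,0,0.024,0,0,0,1,0,0,0.033,0,0,0,1,0,0,0.039,0,0,0,1,0,0,0.041,0,0,0,1,0,0,0.041,0,0,0,1])

```text
time_s: 26.0
position: [0.5743, -0.0264, 0.1506]
tool_rot: [[-0.996, 0.088, -0.001], [0.088, 0.996, 0.0], [0.001, 0.0, -1.0]]
ft_force: [0.6, -0.5, -1.1]
grip_width: 0.0337
```

Emit:
jog_arm(deltas=[0,0,0.001,0,0,0,1,0,0,0.002,0,0,0,1,0,0,0.002,0,0,0,1])

```text
time_s: 26.25
position: [0.5745, -0.0264, 0.1498]
tool_rot: [[-0.996, 0.088, 0.0], [0.088, 0.996, -0.0], [-0.0, -0.0, -1.0]]
ft_force: [0.1, 0.0, -0.8]
grip_width: 0.0333
```

Emit:
jog_arm(deltas=[0,0,0.001,0,0,0,1,0,0,0.002,0,0,0,1,0,0,0.002,0,0,0,1])

```text
time_s: 26.5
position: [0.5744, -0.0264, 0.1482]
tool_rot: [[-0.996, 0.088, -0.0], [0.088, 0.996, 0.0], [0.0, 0.0, -1.0]]
ft_force: [-0.2, -0.2, -1.3]
grip_width: 0.0336
```

Emit:
jog_arm(deltas=[0,0,0.001,0,0,0,1,0,0,0.001,0,0,0,1])

```text
time_s: 26.67
position: [0.5744, -0.0264, 0.1474]
tool_rot: [[-0.996, 0.088, -0.0], [0.088, 0.996, 0.0], [0.0, 0.0, -1.0]]
ft_force: [-0.5, 0.7, -0.8]
grip_width: 0.0333
```

Emit:
jog_arm(deltas=[0,0,0.001,0,0,0,1,0,0,0.002,0,0,0,1,0,0,0.002,0,0,0,1])

```text
time_s: 26.92
position: [0.5744, -0.0264, 0.1458]
tool_rot: [[-0.996, 0.088, -0.0], [0.088, 0.996, 0.0], [0.0, 0.0, -1.0]]
ft_force: [-0.3, -0.6, -0.8]
grip_width: 0.0336
```

In the notch, below the flat. On down to the floor.

Emit:
jog_arm(deltas=[0,0,0.001,0,0,0,1,0,0,0.002,0,0,0,1,0,0,0.002,0,0,0,1])

```text
time_s: 27.17
position: [0.5744, -0.0264, 0.1443]
tool_rot: [[-0.996, 0.088, -0.0], [0.088, 0.996, 0.0], [0.0, 0.0, -1.0]]
ft_force: [0.3, 0.2, -1.0]
grip_width: 0.033
```

Emit:
jog_arm(deltas=[0,0,0.001,0,0,0,1,0,0,0.001,0,0,0,1])

```text
time_s: 27.33
position: [0.5744, -0.0264, 0.1436]
tool_rot: [[-0.996, 0.088, -0.0], [0.088, 0.996, 0.0], [0.0, 0.0, -1.0]]
ft_force: [-0.3, 0.3, -0.7]
grip_width: 0.0338
```

Emit:
jog_arm(deltas=[0,0,0.001,0,0,0,1,0,0,0.001,0,0,0,1])

```text
time_s: 27.5
position: [0.5745, -0.0264, 0.1431]
tool_rot: [[-0.996, 0.088, 0.0], [0.088, 0.996, -0.0], [-0.0, -0.0, -1.0]]
ft_force: [-0.6, -0.5, -0.1]
grip_width: 0.0336
```

Emit:
jog_arm(deltas=[0,0,0.0005,0,0,0,1,0,0,0.0005,0,0,0,1])

```text
time_s: 27.67
position: [0.5745, -0.0265, 0.143]
tool_rot: [[-0.996, 0.088, 0.001], [0.088, 0.996, -0.0], [-0.001, -0.0, -1.0]]
ft_force: [-1.9, 0.5, 3.3]
grip_width: 0.0334
```

Emit:
jog_arm(deltas=[0,0,0,0,0,0,0.2,0,0,0,0,0,0,0.1,0,0,0,0,0,0,0,0,0,0,0,0,0,-0.2,0,0,0,0,0,0,-0.4,0,0,0,0,0,0,-0.4,0,0,0,0,0,0,-0.4])

```text
time_s: 28.25
position: [0.5745, -0.0264, 0.1426]
tool_rot: [[-0.996, 0.088, -0.0], [0.088, 0.996, 0.0], [0.0, 0.0, -1.0]]
ft_force: [0.0, 0.3, 0.4]
grip_width: 0.0596
```

```bash
python3 - <<'E'
from h import *
s=snap('side','s21.png')
crop(s,320,190,90,100,7,'f10.png')
E
python3 p.py sync
```

```text
cmd [ 0.5745 -0.0264  0.1426] th 84.97200000000001 meas [ 0.5745 -0.0264  0.1426] th 84.9747680990184 zaxis [-0.  0. -1.] F [-0.3605 -0.0207  0.0381] T [0.0187 0.0292 0.0277] w 0.0598163537612597 t 28.3
```

View pics/f10.png

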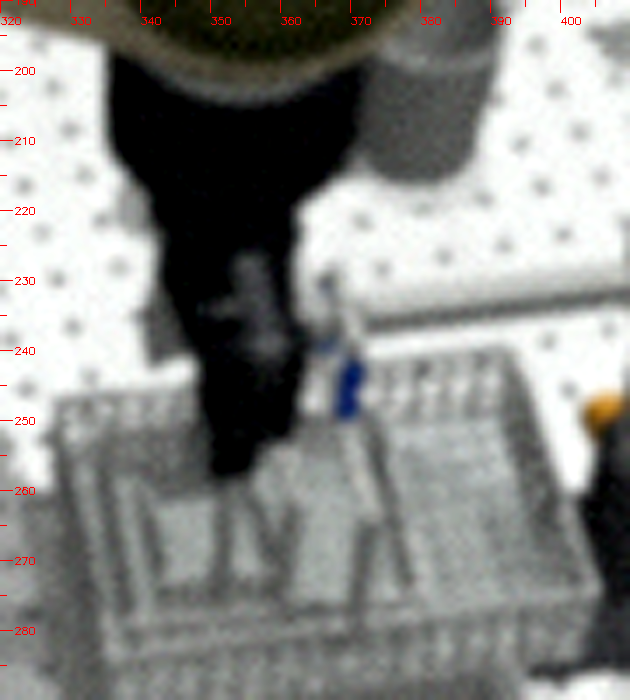

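Released. Raise, then back off well away and check.

Emit:
jog_arm(deltas=[0,0,-0.003,0,0,0,-0.4,0,0,-0.01,0,0,0,-0.4,0,0,-0.03,0,0,0,-0.4,0,0,-0.06,0,0,0,-0.4,0,0,-0.1,0,0,0,-0.4,0,0,-0.14,0,0,0,-0.4,0.05,0,-0.15,0,0,0,-0.4,0.1,0,-0.15,0,0,0,-0.4,0.15,0,-0.15,0,0,0,-0.4,0.2,0.05,-0.15,0,0,0,-0.4,0.22,0.1,-0.15,0,0,0,-0.4,0.22,0.12,-0.15,0,0,0,-0.4])

```text
time_s: 29.3
position: [0.4151, 0.0796, 0.2562]
tool_rot: [[-0.996, 0.088, 0.001], [0.088, 0.996, 0.0], [-0.001, 0.001, -1.0]]
ft_force: [1.2, -0.1, 0.8]
grip_width: 0.0599
```

Emit:
jog_arm(deltas=[0,0.05,0,0,0,0,-0.4,0,0.1,0,0,0,0,-0.4,0,0.15,0,0,0,0,-0.4,0,0.15,0,0,0,0,-0.4,0,0.15,0,0,0,0,-0.4,0,0.15,0,0,0,0,-0.4,0,0.15,0,0,0,0,-0.4,0,0.15,0,0,0,0,-0.4,0,0.15,0,0,0,0,-0.4])

```text
time_s: 30.05
position: [0.428, 0.1889, 0.2553]
tool_rot: [[-0.996, 0.089, 0.0], [0.089, 0.996, 0.0], [-0.0, 0.0, -1.0]]
ft_force: [-1.1, -0.2, -0.3]
grip_width: 0.0596
```

Run:
```python
from h import *
np.set_printoptions(precision=4,suppress=True)
s=snap('side','s22.png');t=snap('top','t22.png')
crop(s,320,215,90,80,8,'f11.png');crop(t,290,150,70,100,6,'f12.png')
for n in('top','side'):
    im=cv2.imread(f'pics/{n[0]}22.png').astype(float)
    x0,y0,x1,y1=(305,195,345,235) if n=='top' else (340,220,380,260)
    ex=(im[:,:,0]-np.maximum(im[:,:,1],im[:,:,2]))[y0:y1,x0:x1]
    N,l,st,c=cv2.connectedComponentsWithStats((ex>12).astype(np.uint8))
    for i in range(1,N):
        if st[i,4]>2:
            q=c[i]+[x0,y0];print(n,q,st[i,4],onz(n,*q,.1595)[:2])
s2=snap('side','s23.png');print('motion',np.abs(s2.astype(int)-s)[225:285,330:405].mean(),np.abs(s2.astype(int)-s)[380:460,10:120].mean())
o=env.observe();print(o['time_s'],o['position'],o['ft_force'])
```

```text
top [317.6667 204.6667] 3 [ 0.6181 -0.0141]
side [350.5 241.5] 4 [ 0.5766 -0.0252]
side [357.5 240.5] 4 [ 0.5927 -0.0262]
side [369.4483 245.2069] 29 [ 0.6147 -0.0454]
side [360.2414 247.0345] 29 [ 0.5932 -0.0455]
side [352.8 248.2] 30 [ 0.5762 -0.0447]
motion 3.3534074074074076 2.71219696969697
30.2 [0.4279 0.1893 0.2552] [ 0.0318 -0.3093  0.6214]
```

View pics/f11.png

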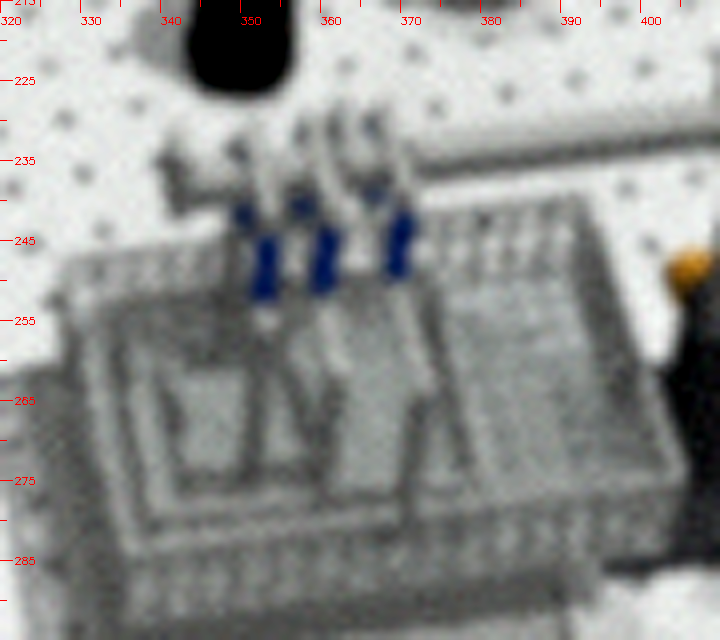

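View pics/f12.png

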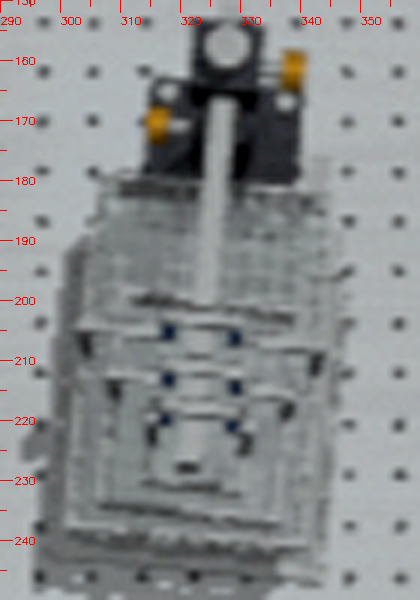

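View pics/s22.png

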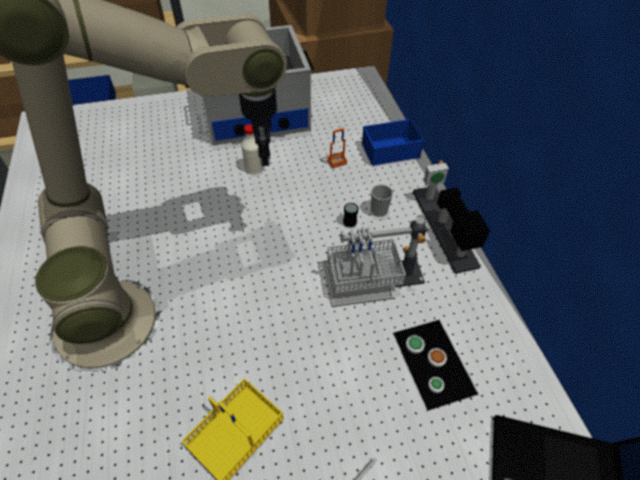

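Emit:
jog_arm(deltas=[0,0,0,0,0,0,-0.4,0,0,0,0,0,0,-0.4,0,0,0,0,0,0,-0.4,0,0,0,0,0,0,-0.4,0,0,0,0,0,0,-0.4,0,0,0,0,0,0,-0.4,0,0,0,0,0,0,-0.4,0,0,0,0,0,0,-0.4,0,0,0,0,0,0,-0.4,0,0,0,0,0,0,-0.4,0,0,0,0,0,0,-0.4,0,0,0,0,0,0,-0.4])

```text
time_s: 31.2
position: [0.4278, 0.1897, 0.2551]
tool_rot: [[-0.996, 0.088, 0.0], [0.088, 0.996, -0.0], [-0.0, -0.0, -1.0]]
ft_force: [-0.4, -0.2, 0.1]
grip_width: 0.0595
```

Run:
```python
from h import *
s=snap('side','s24.png')
a=cv2.imread('pics/s22.png')[:,:,::-1].astype(int)
print(np.abs(s.astype(int)-a)[225:285,330:405].mean(), np.abs(s.astype(int)-a)[340:405,395:470].mean())
for k in((345,225,357),(357,225,364.5),(364.5,225,375)):
    x0,x1=int(k[0]),int(k[2]);
    for im in(a,s.astype(int)):
        ex=(im[:,:,2]-np.maximum(im[:,:,0],im[:,:,1]))[242:256,x0:x1]
        yy,xx=np.nonzero(ex>12);print(xx.mean()+x0,yy.mean()+242)
o=env.observe();print(o['time_s'],np.abs(o['qvel']).max())
close_job()
```

```text
3.2991111111111113 4.288478632478633
352.65625 247.8125
352.47058823529414 247.97058823529412
360.2413793103448 247.0344827586207
360.25925925925924 246.88888888888889
369.44444444444446 245.5185185185185
369.44827586206895 245.44827586206895
31.25 0.05602630318816682
the job is handed in; nothing more can be done
```

All three baskets are hanging on the hook, nested: large in the inner notch, medium in the middle, small in the outer. I handed the job in at 31.25 s; no verdict was reported.

**How each one went in**
- **Large:** it first touched the flat top beside the notch. I slid it about 4 mm outward until it dropped in.
- **Medium:** it also touched the flat top, and I first slid it the wrong way. A picture showed the handle sitting about 4 mm off-centre in the fingers. I lifted it 2 mm, moved it 7 mm towards the post, and it went down to the notch floor.
- **Small:** it went straight down without touching the flat top.

The readings I took showed at most about 8 N of contact with the stand.

**Last checks**
- **Seating:** each handle was felt going about 5 mm below the flat top onto its notch floor.
- **Position:** the final pictures show all three hanging.
- **Motion:** the blue grips moved 0.2 pixels or less over the last second, so the baskets are still.
- **Robot and bystanders:** the arm was well clear and reading no load. The other objects in the last side view looked undisturbed, judged by eye and not measured.

**Checks that disagreed**
- **Handle spacing:** the side camera gave about 17 and 21 mm between neighbouring handles where 20 mm was expected. The top camera gave about 19 and 20 mm. Play in the notches and camera error would cover this.
- **Inner notch:** my first estimate from the pictures put it about 4 mm too close to the post. Feeling for it corrected that.

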